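# Run the next batch of culture flasks through the UV cabinet

### The job

Take the treated flask (green cap) out of the UV cabinet and leave it in the blue tray, and lay every untreated flask (orange cap) on the cabinet's chamber floor in one layer, none on top of another. Then push the amber sliding gate fully shut until the red spring catch clicks up behind its roller, and after that push the red-handled interlock key straight into the slot of the yellow switch until its base meets the switch. Last, press the green start button fully down and let it go, never before the key is home, and leave the other things on the bench where they are.

Things in the scene. Friction and masses are not known exactly. Their poses are not given: they have to be found in the camera images.
- cabinet: White UV cabinet, fixed, open on top. Origin on the bench under the chamber's centre; z up, -y to the gate's runway. In mm: chamber inside x +-95, y +-75, floor z 10, wall tops z 62; rails at x +-98 to 108, y -250 to 85, tops z 74. On its +y side: catch bracket x 64 to 100, y to 117, z 62; yellow switch with red mouth x -79 to -31, y to 127, z 40; grey start pod x 3 to 53, y to 141, z 50.
- chamber_floor (a point): Centre of the chamber's floor, 10 mm above the bench; axes as the cabinet's.
- gate (a joint): Amber plate 192 x 156 mm, z 63 to 69 mm, sliding along the cabinet's y over the chamber: 0 = shut, 0.160 m = fully open (towards -y, where it starts nearly fully open). 5 N friction; stays where left. Its steel roller (x 82 mm, on an arm 26 mm ahead of the +y edge, z 58 to 70) rides over the catch in the last 25 mm (5 N more), which 7 mm before shut passes its top and draws the gate home.
- lug (a point): Centre of the top of the gate's blue push lug: 44 mm along cabinet x, 16 mm along y, from 69 to 105 mm above the bench, in the middle of the gate (cabinet x = 0, y = -gate joint). Push it towards the cabinet's +y.
- catch (a joint): Red spring catch (wedge) on the cabinet's +y side, x = 82 mm: 0 = up, 0.010 m = pressed down. It is up while the gate is open, is pressed down about 6 mm by the passing roller, and jumps up again (below 0.0015) behind it when the gate is shut. Spring 4 to 7 N.
- slot_mouth (a point): Middle of the mouth of the switch's slot, at cabinet x = -55, y = 127, z = 21 mm; axes as the cabinet's. Upright slit open towards +y, 42 mm deep towards -y, 9 mm wide along x, from the bench up to z = 36 mm, under a clear cover; the mouth flares to about 17 mm over its outer 10 mm.
- key: Interlock key, 120 g, standing loose: black base 46 x 34 x 10 mm, red grip on it x -18 to 22 mm, 12 mm thick, z 10 to 60; steel blade 5 mm thick, z 12 to 30, out to x = 54 (31 mm past the base's front). Origin: centre of the base's underside; x along the blade, z up. On the bench the blade is level with the slot: slide it in along the cabinet's -y until the base meets the switch.
- blade_tip (a point): Middle of the front end of the key's blade, at x = 54, z = 21 mm in the key's frame.
- start (a joint): Green start button, spring-loaded: 0 = up, 0.006 m = fully pressed (about 5 N). It comes back up when let go.
- start_top (a point): Centre of the top of the start button (28 mm in diameter, faces up), at cabinet x = 28, y = 113 mm, 72 mm above the bench.
- treated: Treated flask, green cap, else like the orange-capped ones: 60 g, block 52 x 36 x 20 mm from x = -35 to 17 mm, cap to x = 35. Origin in its middle; x to the cap, y across the 36 mm, z through the 20 mm. It starts on the chamber floor near the middle.
- tray: Blue open tray, fixed, outer 130 (x) x 104 (y) x 18 mm high, walls 4 mm thick, floor 4 mm above the bench. Origin: centre of its underside, z up.
- flask1: Untreated culture flask, empty, orange cap, about 60 g, lying on its broad side: clear block 52 x 36 x 20 mm with a white label, x = -35 to 17 mm, then neck and round cap (19 mm diameter) to x = 35. Origin: in its middle, 10 mm up; x to the cap, y across the 36 mm, z through the 20 mm. Grip across y near x = -8 mm. Two to four are there; absent ones read None.
- flask2: Untreated culture flask, empty, orange cap, about 60 g, lying on its broad side: clear block 52 x 36 x 20 mm with a white label, x = -35 to 17 mm, then neck and round cap (19 mm diameter) to x = 35. Origin: in its middle, 10 mm up; x to the cap, y across the 36 mm, z through the 20 mm. Grip across y near x = -8 mm. Two to four are there; absent ones read None.
- flask3: Untreated culture flask, empty, orange cap, about 60 g, lying on its broad side: clear block 52 x 36 x 20 mm with a white label, x = -35 to 17 mm, then neck and round cap (19 mm diameter) to x = 35. Origin: in its middle, 10 mm up; x to the cap, y across the 36 mm, z through the 20 mm. Grip across y near x = -8 mm. Two to four are there; absent ones read None.
- flask4: Untreated culture flask, empty, orange cap, about 60 g, lying on its broad side: clear block 52 x 36 x 20 mm with a white label, x = -35 to 17 mm, then neck and round cap (19 mm diameter) to x = 35. Origin: in its middle, 10 mm up; x to the cap, y across the 36 mm, z through the 20 mm. Grip across y near x = -8 mm. Two to four are there; absent ones read None.
- erlen1: Bystander: foil-capped conical flask, 72 mm across, 110 mm high. Leave it alone.
- erlen2: Bystander: foil-capped conical flask, 80 mm across, 120 mm high. Leave it alone.
- amber: Bystander: amber bottle, 56 mm across, 100 mm high. Leave it alone.
- petri: Bystander: closed clear dish, 60 mm across, 15 mm high. Leave it alone.
- tipbox: Bystander: blue tip box 80 x 110 x 50 mm. Leave it alone.
- jar: Bystander: small jar with red cap, 48 mm across, 60 mm high. Leave it alone.
- counter: Bystander: white hand counter 60 x 90 x 30 mm. Leave it alone.
There are look-alikes about, which are no part of the job. What is shaped like the flask4 but pink or purple is not meant.

How it is judged:
By the outcome, as a careful person would: the job done as asked, in the order asked, and still so for the second after the job is handed in, with the robot touching nothing.
Of flask1, flask2, flask3, flask4 only 2 to 4 are there at a start; the rules pass over those that are not, and their reading is None.
At some moment in a run one of flask1, flask2, flask3, flask4 may be knocked a few centimetres aside while the robot is not near it.
Once in a run the grip may slacken for a moment while it holds something.
It also fails if it takes over 210 s, if anything falls off the work surface, if the arm or the gripper's body presses on something with over 40 N, if the wrist force passes 120 N, or if a joint passes its speed limit or range.

### The arm

A 6-joint arm with a two-finger parallel gripper is mounted at the origin on the work surface. World frame = base frame: x ahead of the robot, y to its left, z up, the work surface at z = 0. Lengths are in mm, angles in rad, forces in N, time in s.
With the tool pointing down it reaches from about 350 to 775 mm from the base axis. Payload 7.3 kg.
Tool frame: the origin (TCP) lies on the centre line of the jaws, within the pads' length; the fingertips stand bot.tip_reach ahead of it and the grasp point (between the pads) lies 6 mm ahead of it (bot.tip_reach is the distance from the TCP to the fingertips, in mm); z points along the fingers, y is the direction in which the jaws open and shut (so a half turn about z gives the same grasp; the last joint's range is limited). The gripper opens to 92 mm and grips with 3 to 60 N. Pads are 19 mm wide; open, the fingers measure 130 mm over their backs; the gripper's body (75 mm by 190 mm) begins 47 mm behind the grasp point.
Start: joints at [-1.348, 0.342, 1.524, -0, 1.275, -0.146], TCP at [189.283, -489.708, 251.741] pointing down, gripper open.
Joint ranges: [-2.53, 2.53], [-0.77, 2.02], [0.04, 2.7], [-1, 4.14], [0.28, 2.66], [-3.11, 3.11]. Speed limits (rad/s): [2.57, 2.57, 3.14, 3.14, 3.14, 3.14].

### API

Orientations are given as [roll, pitch, yaw] about the fixed x, y, z axes, in that order (R = Rz(yaw) Ry(pitch) Rx(roll)).
In Python, from plant import bot gives the robot as it stands.
- The arm moves only by the tool step_arm, never from a script. Its argument "deltas" is a list of rows, each a list of 6 numbers: the shift along the tool's x, y, z in mm, then the turn, a rotation vector about the tool's x, y, z in rad. A call has 1 to 5 rows; each row is the pose to reach, as a shift and turn from the pose commanded when the call began, along the tool's axes at that moment; what a row does not reach only later rows make up. A row lasts 1/12 s, in which the tool goes at most 41.7 mm and 7.16 degrees, less where a joint would pass 70% of its speed; a pose out of reach is approached as far as the arm can. A call with a gripper value outside its range is refused whole. "fingers" is the finger opening in mm, from 0 to 91.8, set as the call begins (left out, the last holds). The fingers move at their own pace and stop on an object; the grip force is fixed at half the most. Time passes only in rows, so rows that repeat a pose let the fingers close. It gives the time, the measured TCP pose, the force and the opening at its end, in the units of the state.
- bot.get_obs(): the state, without advancing time (a new reading comes with each control period).
- bot.capture(name): name is "scene" or "top" or "wrist"; returns a dict with "color" (420x560x3 uint8, red, green, blue), "fx", "fy", "cx", "cy" (pixels), "R" (3x3) and "t" (3): a world point X has camera coordinates R X + t. Camera axes: x right, y down, z forward; pixel columns grow to the right and rows downward; lengths in mm; the calibration is good to about 2 mm. A picture is of the moment at which its call begins. There is no depth.
- bot.close_job(): hands the job in, once; it reports no verdict.
Trained networks look in a picture, given as the dict that the camera call returned (one of the last four; its "shot" number tells which), for a name from the list of things; names that differ only in an ending like _2 or _b are one class to them, and where a whole thing is asked for, a point or a joint stands for the part that bears it (a point fixed in the world has none). Each returns a list of dicts, best first, with "p" (0 to 1); they miss things now and then, are a little off and sometimes report something else, mostly with a low value. They report only what shows in the picture. A call takes as long as a camera call. They do not tell look-alikes from the thing itself.
- bot.boxes_of(query, picture): "rect" ([centre column, centre row, width, height] in pixels, round what is visible of it).
The state is a dict: "time": time; "joint_positions": joint angles; "dq": joint speeds; "tau": joint torques, N m; "tool_pos": TCP position; "tcp_rot": TCP orientation; "contact_force": force on the tool from outside, world axes, zero at the start; "moment": the same for the moment, N m; "grip_width": finger opening in mm.
Only numpy, scipy, OpenCV 4.12 (cv2) and the standard library are available. Lean on these libraries where they do the work, as an engineer would, in place of code of your own. Each camera call takes 0.05 s, during which the arm holds its last target. There are 200 camera calls.

## Working session

There is one attempt and no reset: what is moved stays moved. The work goes in short steps, Python scripts to look and compute and a tool call to move; the robot and the scene stay as the last step left them, time stands still between calls to the robot, and variables do not carry over. Pictures are saved under pics/ and viewed, about 12 in all and at most 16, crops included, and the job is handed in when it is done.

Besides the shell and the picture viewer there is one more tool, called after "Emit:" as a command line: name --pt "numbers of a row" for each row, then --argument value for the rest. step_arm: Moves the arm, as the interface text tells. Its arguments: {"type":"object","properties":{"deltas":{"type":"array"},"fingers":{"type":"number"}},"required":["deltas"]}

```bash
ls; mkdir -p pics; python3 - <<'E'
from plant import bot
import cv2,numpy as np
o=bot.get_obs();print(o, bot.tip_reach)
for n in ["scene","top"]:
    p=bot.capture(n);cv2.imwrite(f"pics/{n}0.png",p["color"][:,:,::-1]);print(n,p["fx"],p["cx"],p["cy"],np.round(p["R"],3).tolist(),p["t"])
    for q in ["cabinet","lug","key","treated","tray","flask1","start","catch"]:
        print(q,[(round(d["p"],2),np.round(d["rect"]).tolist()) for d in bot.boxes_of(q,p)][:7])
E
```

```text
pics
{'time': 0.0, 'joint_positions': array([-1.34798887e+00,  3.42729429e-01,  1.52503901e+00, -2.15746362e-05,
        1.27537884e+00, -1.46024393e-01]), 'dq': array([-0.00015249, -0.00055071,  0.00060254, -0.001005  ,  0.00026209,
        0.00088176]), 'tau': array([ 2.11041042e-03, -4.31237304e+01, -2.44223160e+01,  7.19958334e-02,
        5.57671837e-02, -1.16507103e-04]), 'tool_pos': array([ 189.19576667, -489.32336635,  251.03377091]), 'tcp_rot': array([-3.14005157e+00, -2.05797320e-04,  3.68837986e-01]), 'contact_force': array([ 0.69251864,  0.74157419, -0.33547551]), 'moment': array([ 0.01180409, -0.02070063,  0.00941468]), 'grip_width': 91.65127182192231} 25.0
scene 480.7117713885305 277.0681701708961 202.29824955028175 [[0.167, 0.986, 0.014], [0.748, -0.118, -0.653], [-0.642, 0.119, -0.757]] [-124.20138223 -307.42146573 1669.29545758]
cabinet [(0.61, [141.0, 233.0, 73.0, 65.0]), (0.57, [174.0, 239.0, 157.0, 94.0])]
lug [(0.69, [174.0, 238.0, 160.0, 99.0]), (0.57, [143.0, 233.0, 79.0, 62.0]), (0.54, [291.0, 200.0, 13.0, 27.0])]
key [(0.51, [292.0, 201.0, 12.0, 27.0]), (0.5,
[... 748 characters left out ...]
abinet [(0.78, [383.0, 198.0, 154.0, 87.0]), (0.71, [269.0, 130.0, 23.0, 33.0])]
lug [(0.9, [419.0, 195.0, 77.0, 78.0]), (0.71, [256.0, 184.0, 16.0, 27.0])]
key [(0.54, [256.0, 239.0, 15.0, 24.0])]
treated [(0.7, [359.0, 208.0, 17.0, 26.0]), (0.21, [216.0, 241.0, 23.0, 26.0])]
tray [(0.89, [155.0, 189.0, 46.0, 50.0])]
flask1 [(0.9, [219.0, 199.0, 16.0, 28.0]), (0.9, [302.0, 272.0, 26.0, 14.0]), (0.84, [216.0, 242.0, 19.0, 26.0]), (0.82, [258.0, 182.0, 17.0, 26.0]), (0.71, [170.0, 239.0, 16.0, 26.0]), (0.68, [150.0, 127.0, 22.0, 20.0])]
start [(0.71, [105.0, 237.0, 41.0, 32.0]), (0.18, [170.0, 239.0, 18.0, 26.0])]
catch [(0.49, [379.0, 194.0, 156.0, 88.0]), (0.49, [239.0, 153.0, 20.0, 21.0])]
```

```bash
python3 - <<'E'
import cv2
a=cv2.imread("pics/top0.png")[100:300,80:480]
cv2.imwrite("pics/top0c.png",cv2.resize(a,None,fx=2,fy=2,interpolation=cv2.INTER_CUBIC))
a=cv2.imread("pics/scene0.png")[160:310,80:460]
cv2.imwrite("pics/scene0c.png",cv2.resize(a,None,fx=2.1,fy=2.1,interpolation=cv2.INTER_CUBIC))
E
```

```text
(no output)
```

View pics/top0c.png

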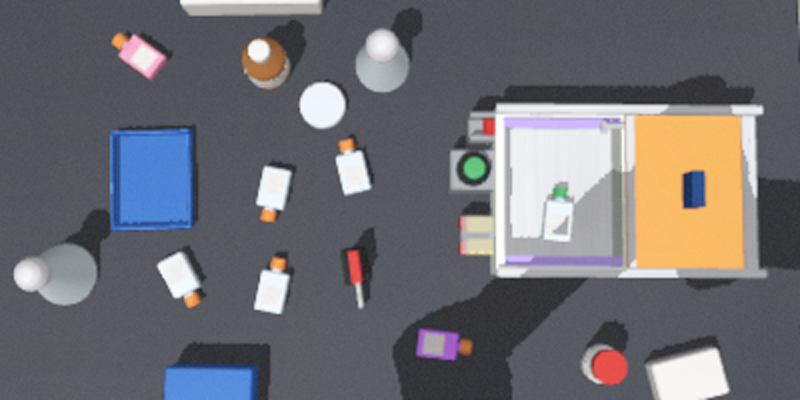

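View pics/scene0c.png

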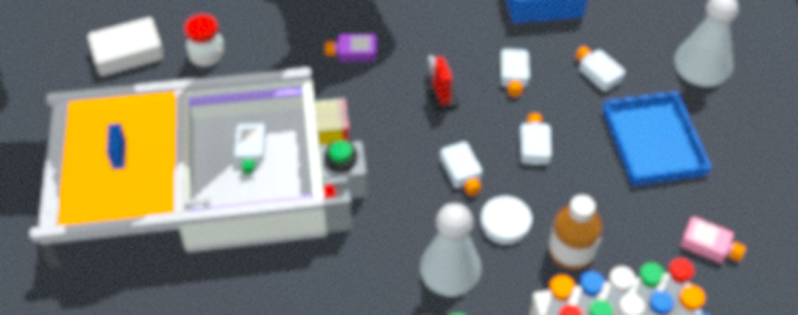

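Four white-label, orange-cap flasks show at top-crop pixels (353,167), (274,192), (180,277) and (272,285). Pink (140,55) and purple (440,345) are look-alikes. The treated flask, with the green cap, is at (558,215) in the chamber.

```bash
cat > h.py <<'E'
from plant import bot
import numpy as np, cv2
from scipy.spatial.transform import Rotation as Ro
def p2w(p,u,v,z):
    "pixels (arrays) -> world at height z"
    R=np.array(p["R"]);t=np.array(p["t"]);c=-R.T@t
    d=np.c_[(np.atleast_1d(u)-p["cx"])/p["fx"],(np.atleast_1d(v)-p["cy"])/p["fy"],np.ones(np.size(u))]@R
    return c+d*((z-c[2])/d[:,2])[:,None]
def w2p(p,X):
    q=np.atleast_2d(X)@np.array(p["R"]).T+p["t"]
    return np.c_[p["fx"]*q[:,0]/q[:,2]+p["cx"],p["fy"]*q[:,1]/q[:,2]+p["cy"]]
RNG=dict(orange=((5,150,120),(16,255,255)),green=((50,110,50),(85,255,255)),blue=((105,120,40),(125,255,255)),
 red=((0,170,110),(4,255,255)),red2=((175,150,90),(180,255,255)),white=((0,0,150),(180,60,255)))
def blobs(p,col,amin=8,amax=1e6):
    hsv=cv2.cvtColor(p["color"],cv2.COLOR_RGB2HSV);m=cv2.inRange(hsv,*RNG[col])
    if col=="red": m|=cv2.inRange(hsv,*RNG["red2"])
    n,l,s,c=cv2.connectedComponentsWithStats(m)
    return [(c[i],s[i],l==i) for i in range(1,n) if amin<=s[i][4]<=amax]
def go(x=None,y=None,z=None,yaw=None):
    "tool-frame delta to a pointing-down TCP target"
    o=bot.get_obs();P=o["tool_pos"];R=Ro.from_euler("xyz",o["tcp_rot"])
    T=np.array([P[0] if x is None else x,P[1] if y is None else y,P[2] if z is None else z])
    yw=o["tcp_rot"][2] if yaw is None else yaw
    d=R.inv().apply(T-P);r=(R.inv()*Ro.from_euler("xyz",[np.pi,0,yw])).as_rotvec()
    print("delta",np.round(d,1),np.round(r,3),"dist %.0f turn %.1fdeg"%(np.linalg.norm(d),np.degrees(np.linalg.norm(r))))
E
python3 - <<'E'
from h import *
p=bot.capture("top")
for c,z in [("orange",10),("green",40),("blue",50),("red",40)]:
    print(c)
    for b in blobs(p,c): print(np.round(b[0],1),b[1][4],np.round(p2w(p,*b[0],z)[0]))
print("white")
for b in blobs(p,"white",60,600): print(np.round(b[0],1),b[1][4],np.round(p2w(p,*b[0],20)[0]))
E
```

```text
orange
[215.4  59.9] 86 [912. 195.  10.]
[174.4  74.4] 76 [874. 305.  10.]
[318.3  75.3] 70 [866. -82.  10.]
[229.2  86.9] 69 [837. 159.  10.]
[139.2 119.9] 30 [751. 399.  10.]
[212.8 131.8] 172 [716. 204.  10.]
[252.9 171.7] 31 [607.  98.  10.]
[213.9 207.6] 33 [513. 202.  10.]
[218.7 231. ] 34 [451. 190.  10.]
[175.9 249.7] 32 [405. 302.  10.]
[312.7 273. ] 32 [337. -53.  10.]
green
[229.   59.8] 85 [899. 156.  40.]
[304.4  61.6] 83 [892. -42.  40.]
[215.5  73.6] 73 [863. 191.  40.]
[277.5  75.7] 71 [855.  29.  40.]
[188.1  87.4] 75 [827. 263.  40.]
[316.8 183.5] 104 [568. -67.  40.]
[359.4 195.7] 23 [ 535. -176.   40.]
[549.1 304.5] 99 [ 249. -650.   40.]
blue
[174.2  60.8] 98 [894. 297.  50.]
[277.2  62. ] 88 [888.  29.  50.]
[188.1  74.2] 81 [858. 261.  50.]
[304.7  75.3] 80 [851. -42.  50.]
[215.5  87.2] 84 [823. 190.  50.]
[155.5 189.5] 2107 [559. 345.  50.]
[426.6 194.1] 167 [ 535. -346.   50.]
[184.7 298.4] 1579 [284. 272.  50.]
[545.4 290.2] 97 [ 286. -637.   50.]
red
[188.1  60.4] 75 [899. 263.  40.]
[317.9  61.7] 73 [891. -78.  40.]
[229.3  73.6] 66 [862. 155.  40.]
[174.4  87.6] 70 [827. 299.  40.]
[324. 163.] 35 [621. -87.  40.]
[259.2 232.4] 18 [445.  83.  40.]
[542.3 276.3] 74 [ 320. -637.   40.]
[384.7 282.6] 167 [ 312. -233.   40.]
white
[270.3 130.9] 589 [713.  51.  20.]
[209.1 125. ] 110 [731. 212.  20.]
[151.6 128.4] 123 [725. 363.  20.]
[  9.5 150.9] 325 [671. 734.  20.]
[240.8 152.1] 425 [657. 129.  20.]
[256.  185.7] 291 [568.  91.  20.]
[216.3 193.8] 299 [548. 194.  20.]
[ 11.  212.2] 418 [510. 726.  20.]
[168.8 237.4] 313 [437. 318.  20.]
[215.4 245.2] 304 [415. 198.  20.]
[  9.6 272.6] 266 [355. 725.  20.]
[296.3 271.6] 99 [343. -10.  20.]
[554.4 275.8] 117 [ 319. -682.   20.]
[375.4 281.3] 81 [ 314. -214.   20.]
[555.9 289.8] 79 [ 282. -683.   20.]
[515.8 400.4] 520 [   6. -562.   20.]
[551.6 375.8] 284 [  65. -658.   20.]
[494.6 413.6] 345 [ -25. -506.   20.]
```

```bash
python3 - <<'E'
from h import *
go(500,-178,300,0)
E
```

```text
delta [ 402.2 -178.7  -48.3] [ 0.    -0.     0.369] dist 443 turn 21.1deg
```

Emit:
step_arm --pt "38 -16 -5 0 0 0.09" --pt "75 -32 -10 0 0 0.18" --pt "112 -48 -15 0 0 0.27" --pt "149 -64 -20 0 0 0.369" --pt "186 -80 -25 0 0 0.369"

```text
time: 1.37
tool_pos: [334.9, -346.6, 277.1]
tcp_rot: [3.141, -0.0, -0.006]
contact_force: [0.5, -1.0, -0.1]
grip_width: 91.9
```

```bash
python3 - <<'E'
from h import *
print(bot.get_obs()["time"],bot.get_obs()["tool_pos"],bot.get_obs()["tcp_rot"])
go(500,-178,300,0)
E
```

```text
1.3667 [ 334.88745242 -346.60674784  277.09799539] [ 3.14124895e+00 -2.87100353e-04 -6.11651039e-03]
delta [ 164.1 -169.6  -22.9] [ 0.    -0.    -0.006] dist 237 turn 0.4deg
```

Emit:
step_arm --pt "28 -29 -4 0 0 0" --pt "56 -58 -8 0 0 0" --pt "84 -87 -12 0 0 0" --pt "112 -115 -16 0 0 0" --pt "139 -143 -20 0 0 0"

```text
time: 1.78
tool_pos: [474.1, -203.3, 297.1]
tcp_rot: [3.141, -0.0, -0.0]
contact_force: [0.4, -1.9, -0.5]
grip_width: 91.9
```

Emit:
step_arm --pt "25 -27 -3 0 0 0" --pt "25 -27 -3 0 0 0" --pt "25 -27 -3 0 0 0"

```text
time: 2.03
tool_pos: [498.8, -176.6, 299.6]
tcp_rot: [3.141, 0.0, 0.004]
contact_force: [0.2, -0.0, 0.3]
grip_width: 91.9
```

```bash
python3 - <<'E'
from h import *
o=bot.get_obs();print(o["time"],o["tool_pos"],o["tcp_rot"])
p=bot.capture("wrist");cv2.imwrite("pics/w1.png",p["color"][:,:,::-1])
R=np.array(p["R"]);print(p["fx"],-R.T@p["t"],np.round(R,3).tolist())
for c,z in [("green",20),("blue",105),("red",40),("orange",20)]:
    for b in blobs(p,c,60): print(c,np.round(b[0],1),b[1],[np.round(p2w(p,*b[0],zz)[0,:2],1) for zz in (20,72,105)])
E
```

```text
2.0333 [ 498.8402512  -176.58327513  299.57056447] [3.14142671e+00 8.70990050e-05 3.65888223e-03]
375.5563060783777 [ 580.33745914 -175.08896581  433.10076128] [[0.003, -1.0, -0.001], [-0.954, -0.004, 0.299], [-0.299, -0.0, -0.954]]
green [157.  100.8] [142  86  31  31 741] [array([561.6, -46.6]), array([564. , -62.8]), array([565.5, -73. ])]
blue [453.9 143.8] [444 121  21  47 701] [array([ 517. , -369.2]), array([ 525. , -344.7]), array([ 530. , -329.2])]
red [175.8  40.8] [171  30  12  22  92] [array([620.8, -71.2]), array([615.7, -84.3]), array([612.4, -92.6])]
red [ 37.8 212.6] [  15  190   46   48 1410] [array([435.1, 103.9]), array([453.4,  68.8]), array([465. ,  46.5])]
red [319.9 337.1] [308 335  25   6 123] [array([ 264.9, -231.2]), array([ 304.6, -224.1]), array([ 329.8, -219.6])]
orange [14.9 58.3] [  4  51  23  17 258] [array([603.5,  96. ]), array([600.6,  61.9]), array([598.8,  40.2])]
orange [180.8 286.4] [176 279   9  15  80] [array([338.6, -55.7]), array([369.1, -70.7]), array([388.4, -80.2])]
```

View pics/w1.png

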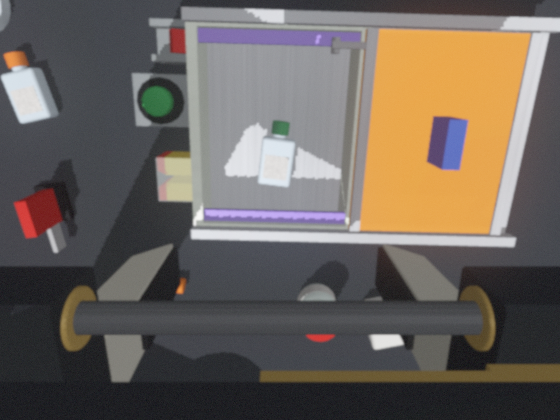

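The wrist view shows the chamber with the treated flask at (278,155), button at (157,101), lug at (448,143), key at (40,213), and flask1 at (28,88).

```bash
python3 - <<'E'
from h import *
p=bot.capture("wrist")
img=p["color"]
g=cv2.cvtColor(img,cv2.COLOR_RGB2GRAY).astype(float)
# near rail: for columns, find outer (lower) and inner edges
us=np.arange(205,500,10);out=[];inn=[]
for u in us:
    col=g[222:256,u];d=np.diff(col)
    out.append(222.5+np.argmin(d)); 
W=p2w(p,us+0.,np.array(out),74);k=np.polyfit(W[:,1],W[:,0],1);r=W[:,0]-np.polyval(k,W[:,1])
ok=abs(r)<1.5;k=np.polyfit(W[ok,1],W[ok,0],1);print("near outer rail: x= %.4f*y+%.1f"%tuple(k),ok.sum(),len(ok))
# far rail outer edge
us=np.arange(240,500,10);o2=[]
for u in us:
    col=g[0:30,u];o2.append(0.5+np.argmax(np.diff(col)))
W=p2w(p,us+0.,np.array(o2),74);k2=np.polyfit(W[:,1],W[:,0],1);r=W[:,0]-np.polyval(k2,W[:,1]);ok=abs(r)<2;k2=np.polyfit(W[ok,1],W[ok,0],1);print("far",k2,ok.sum(),len(ok))
# ends of near rail
for v in (234,236):
    row=g[v,170:215];print("left end",170.5+np.argmax(np.diff(row)), p2w(p,170.5+np.argmax(np.diff(row)),v,74)[0])
for v in (239,241):
    row=g[v,490:540];print("right end",490.5+np.argmin(np.diff(row)), p2w(p,490.5+np.argmin(np.diff(row)),v,74)[0])
# treated flask white body
hsv=cv2.cvtColor(img,cv2.COLOR_RGB2HSV)
m=np.zeros(g.shape,np.uint8);m[130:195,250:305]=1
for b in blobs(p,"green",30,400): print("green small",b[0],b[1],p2w(p,*b[0],24)[0])
cv2.imwrite("pics/w1c.png",cv2.resize(img[100:210,220:370,::-1],None,fx=4,fy=4,interpolation=cv2.INTER_CUBIC))
E
```

```text
near outer rail: x= 0.0235*y+427.9 30 30
far [2.59188833e-02 6.45864244e+02] 26 26
left end 189.5 [430.55552689 -85.68532464  74.        ]
left end 189.5 [428.32825189 -85.53236431  74.        ]
right end 515.5 [ 425.58383512 -422.5981012    74.        ]
right end 514.5 [ 423.33835732 -421.99204093   74.        ]
```

View pics/w1c.png

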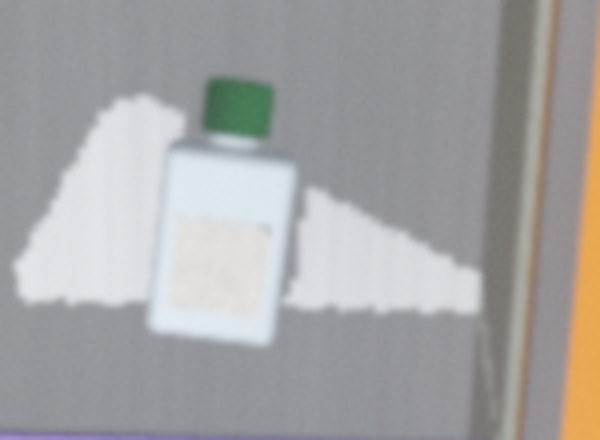

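```bash
cat >> h.py <<'E'
OX,OY,CY=532.8,-174.3,-0.0245
def cab(x,y): return OX+np.cos(CY)*x-np.sin(CY)*y, OY+np.sin(CY)*x+np.cos(CY)*y
def icab(X,Y):
    a,b=X-OX,Y-OY;return a*np.cos(CY)+b*np.sin(CY), -a*np.sin(CY)+b*np.cos(CY)
E
python3 - <<'E'
from h import *
p=bot.capture("wrist")
c=np.array([(165,148),(297,160),(148,332),(272,345)])/4+[220,100]
W=p2w(p,c[:,0],c[:,1],28)[:,:2]
print(W.round(1)); m=W.mean(0); d=(W[0]+W[1]-W[2]-W[3])/2; print("body centre",m,"yaw",np.arctan2(d[1],d[0]),np.linalg.norm(d), np.linalg.norm(W[0]-W[1]),"cab",icab(*m))
yw=np.arctan2(d[1],d[0]); g=m+np.array([np.cos(yw),np.sin(yw)])*1
# TCP z: tips at 13 -> tcp 38
go(g[0],g[1],38,yw)
E
```

```text
[[ 523.4 -159.5]
 [ 520.2 -195. ]
 [ 472.4 -154.1]
 [ 468.6 -188.7]]
body centre [ 496.14322762 -174.35045974] yaw -0.11360963851544871 51.59488179844131 35.60118137722207 cab (np.float64(-36.644535176392345), np.float64(-0.9484456731071687))
delta [  0.   -4.4 261.5] [0.    0.001 0.112] dist 262 turn 6.4deg
```

Emit:
step_arm --pt "0 -4 40 0 0 0.112" --pt "0 -4 80 0 0 0.112" --pt "0 -4 120 0 0 0.112" --pt "0 -4 160 0 0 0.112" --pt "0 -4 200 0 0 0.112" --fingers 62

```text
time: 2.6
tool_pos: [497.0, -175.5, 98.5]
tcp_rot: [3.141, -0.001, -0.115]
contact_force: [1.1, -0.3, -0.3]
grip_width: 64.0
```

Emit:
step_arm --pt "0 0 20 0 0 0" --pt "0 0 40 0 0 0" --pt "0 0 55 0 0 0" --pt "0 0 61 0 0 0" --pt "0 0 61 0 0 0"

```text
time: 3.02
tool_pos: [496.6, -174.8, 37.6]
tcp_rot: [-3.141, 0.003, -0.114]
contact_force: [-0.9, -0.0, 0.6]
grip_width: 62.0
```

Emit:
step_arm --pt "0 0 0 0 0 0" --pt "0 0 0 0 0 0" --pt "0 0 0 0 0 0" --pt "0 0 0 0 0 0" --fingers 25

```text
time: 3.35
tool_pos: [498.5, -174.4, 39.7]
tcp_rot: [3.141, -0.002, -0.112]
contact_force: [0.1, -0.4, 0.1]
grip_width: 39.8
```

Emit:
step_arm --pt "0 0 0 0 0 0" --pt "0 0 0 0 0 0" --pt "0 0 -25 0 0 0" --pt "0 0 -60 0 0 0" --pt "0 0 -95 0 0 0"

```text
time: 3.77
tool_pos: [497.2, -173.5, 134.0]
tcp_rot: [-3.14, 0.003, -0.112]
contact_force: [1.5, -0.0, 0.1]
grip_width: 35.8
```

```bash
python3 - <<'E'
from h import *
p=bot.capture("top")
b=[b for b in blobs(p,"blue",1500) if b[0][0]<170][0];r=cv2.minAreaRect(np.argwhere(b[2])[:,::-1].astype(np.float32));print(r,p2w(p,*r[0],18))
w=p2w(p,*r[0],14)[0]
print(bot.get_obs()["grip_width"])
go(w[0]+8,w[1],200,-0.02)
p=bot.capture("wrist");cv2.imwrite("pics/w2.png",p["color"][:,:,::-1])
E
```

```text
((155.5, 189.5), (51.0, 41.0), 90.0) [[562.64475702 353.42418888  18.        ]]
35.56502780894997
delta [  11.4 -534.1  -60.3] [ 0.004 -0.009 -0.092] dist 538 turn 5.3deg
```

Emit:
step_arm --pt "0 -20 -30 0 0 0" --pt "-1 -60 -50 0 0 -0.05" --pt "-1 -100 -60 0 0 -0.09" --pt "-1 -140 -60 0 0 -0.09" --pt "-2 -180 -60 0 0 -0.09"

```text
time: 4.28
tool_pos: [516.2, 6.7, 194.1]
tcp_rot: [3.141, -0.001, -0.023]
contact_force: [0.3, 0.6, -1.0]
grip_width: 35.4
```

Emit:
step_arm --pt "15 -38 0 0 0 0" --pt "30 -77 0 0 0 0" --pt "40 -115 0 0 0 0" --pt "44 -154 0 0 0 0" --pt "44 -192 0 0 0 0"

```text
time: 4.7
tool_pos: [564.6, 198.1, 192.5]
tcp_rot: [3.141, 0.001, -0.022]
contact_force: [0.5, 0.2, -1.1]
grip_width: 36.0
```

Emit:
step_arm --pt "0 -40 0 0 0 0" --pt "0 -80 0 0 0 0" --pt "0 -120 0 0 0 0" --pt "0 -140 0 0 0 0" --pt "0 -140 0 0 0 0"

```text
time: 5.12
tool_pos: [566.1, 340.7, 192.0]
tcp_rot: [-3.141, 0.001, -0.017]
contact_force: [-0.2, -1.0, -0.4]
grip_width: 35.6
```

```bash
python3 - <<'E'
from h import *
print(bot.get_obs()["time"],bot.get_obs()["grip_width"],bot.get_obs()["tool_pos"])
go(556,353.4,33,-0.02)
E
```

```text
5.1167 35.583391598289644 [566.05170007 340.68131213 191.9650953 ]
delta [-10.  -12.4 159. ] [-0.001  0.001  0.003] dist 160 turn 0.2deg
```

Emit:
step_arm --pt "-10 -12 38 0 0 0" --pt "-10 -12 76 0 0 0" --pt "-10 -12 114 0 0 0" --pt "-10 -12 138 0 0 0" --pt "-10 -12 150 0 0 0"

```text
time: 5.53
tool_pos: [555.2, 346.3, 38.6]
tcp_rot: [3.138, 0.007, -0.023]
contact_force: [-0.4, -0.5, -1.5]
grip_width: 35.4
```

Emit:
step_arm --pt "0 0 5 0 0 0" --pt "0 0 9 0 0 0" --pt "0 0 9 0 0 0"

```text
time: 5.78
tool_pos: [558.5, 348.1, 35.4]
tcp_rot: [-3.141, -0.001, -0.023]
contact_force: [-0.8, -0.3, -0.8]
grip_width: 35.9
```

Emit:
step_arm --pt "0 0 0 0 0 0" --pt "0 0 0 0 0 0" --pt "0 0 0 0 0 0" --pt "0 0 -10 0 0 0" --pt "0 0 -40 0 0 0" --fingers 60

```text
time: 6.2
tool_pos: [555.5, 347.0, 71.8]
tcp_rot: [3.138, 0.007, -0.022]
contact_force: [-0.0, 0.5, -0.6]
grip_width: 59.5
```

```bash
python3 - <<'E'
from h import *
print(bot.get_obs()["time"],bot.get_obs()["grip_width"],bot.get_obs()["tool_pos"])
p=bot.capture("top")
for b in blobs(p,"orange",20,60)+blobs(p,"green",15,60): print(np.round(b[0],1),np.round(p2w(p,*b[0],10)[0]))
for b in blobs(p,"white",200,350): 
    r=cv2.minAreaRect(np.argwhere(b[2])[:,::-1].astype(np.float32));print(np.round(b[0],1),b[1][4],np.round(p2w(p,*r[0],18)[0]),r)
go(380,215,300,0)
E
```

```text
6.2 59.48443890397806 [555.46001638 347.02472773  71.77318895]
[139.1 119.9] [751. 400.  10.]
[252.9 171.9] [606.  99.  10.]
[213.9 207.6] [513. 202.  10.]
[218.6 231.1] [451. 191.  10.]
[175.8 249.9] [404. 303.  10.]
[312.6 272.9] [338. -53.  10.]
[125.8 155.9] 278 [654. 432.  18.] ((125.43260955810547, 155.6075439453125), (34.535125732421875, 8.688873291015625), 61.821407318115234)
[  8.1 153. ] 214 [663. 738.  18.] ((8.463923454284668, 153.79380798339844), (22.113109588623047, 12.923245429992676), 21.037511825561523)
[ 71.2 182. ] 276 [587. 574.  18.] ((70.89836120605469, 181.65953063964844), (35.05329895019531, 9.269046783447266), 61.11341857910156)
[256.  185.6] 287 [570.  91.  18.] ((255.91175842285156, 185.14706420898438), (21.585670471191406, 13.824529647827148), 75.96376037597656)
[216.3 193.8] 293 [548. 195.  18.] ((216.17308044433594, 194.13461303710938), (14.120361328125, 21.376659393310547), 11.309932708740234)
[  9.1 215.3] 258 [504. 727.  18.] ((11.0, 214.5), (15.0, 22.0), 90.0)
[ 98.3 229.9] 267 [469. 492.  18.] ((101.76099395751953, 226.17662048339844), (14.615029335021973, 32.69150924682617), 53.530765533447266)
[170.8 238.6] 224 [436. 318.  18.] ((169.2000274658203, 237.9000244140625), (21.466251373291016, 13.86362075805664), 63.43495178222656)
[ 83.2 248. ] 287 [412. 539.  18.] ((83.45999908447266, 248.77999877929688), (35.771583557128906, 10.041146278381348), 64.44003295898438)
[215.4 245.2] 301 [416. 198.  18.] ((215.55880737304688, 244.7352752685547), (14.208946228027344, 22.018444061279297), 12.528807640075684)
[554.9 281.1] 210 [ 304. -678.   18.] ((553.0, 281.5), (27.0, 12.0), 90.0)
delta [-175.3  137.5 -220.3] [-0.002 -0.005 -0.022] dist 313 turn 1.3deg
```

Emit:
step_arm --pt "-12 10 -38 0 0 0" --pt "-25 30 -73 0 0 0" --pt "-45 56 -98 0 0 0" --pt "-65 80 -123 0 0 0" --pt "-85 105 -148 0 0 0.02"

```text
time: 6.67
tool_pos: [469.6, 244.3, 225.2]
tcp_rot: [-3.141, -0.002, -0.042]
contact_force: [0.8, -0.2, 0.8]
grip_width: 60.1
```

Emit:
step_arm --pt "-12 20 -34 0 0 0" --pt "-24 40 -67 0 0 0" --pt "-30 45 -97 0 0 0" --pt "-30 45 -97 0 0 0"

```text
time: 7.0
tool_pos: [439.4, 200.8, 327.6]
tcp_rot: [-3.138, -0.013, -0.043]
contact_force: [1.1, 0.8, 0.1]
grip_width: 60.1
```

```bash
cat >> h.py <<'E'
from scipy.optimize import minimize
def hullmask(p,P,shape):
    m=np.zeros(shape,np.uint8);h=cv2.convexHull((w2p(p,P)*16).astype(np.float32)).astype(np.int32)
    cv2.fillConvexPoly(m,h,255,cv2.LINE_AA,4);return m.astype(float)/255
def fitflask(p,x,y,yaw,z0=0,cap="orange"):
    "fit flask origin x,y,yaw to white body and cap masks"
    hsv=cv2.cvtColor(p["color"],cv2.COLOR_RGB2HSV);sh=hsv.shape[:2]
    u,v=w2p(p,[x,y,z0+10])[0];s=p["fx"]/np.linalg.norm(np.array(p["R"])@[x,y,z0+10]+p["t"])
    roi=np.zeros(sh,np.uint8);cv2.circle(roi,(int(u),int(v)),int(52*s),1,-1)
    W=(cv2.inRange(hsv,(0,0,115),(180,70,255))>0)&(roi>0);C=(cv2.inRange(hsv,*RNG[cap])>0)&(roi>0)
    a=np.linspace(0,2*np.pi,16)
    B=np.array([(i,j,k) for i in(-35,17) for j in(-18,18) for k in(-10,10)]);K=np.array([(i,9.5*np.cos(t),9.5*np.sin(t)) for i in(19,35) for t in a])
    def f(q):
        R=Ro.from_euler("z",q[2]).as_matrix();o=np.array([q[0],q[1],z0+10])
        return ((hullmask(p,B@R.T+o,sh)-W)**2*(roi>0)).sum()+((hullmask(p,K@R.T+o,sh)-C)**2*(roi>0)).sum()
    r=minimize(f,[x,y,yaw],method="Nelder-Mead",options=dict(initial_simplex=[[x,y,yaw],[x+6,y,yaw],[x,y+6,yaw],[x,y,yaw+.15]],xatol=.05,fatol=.05))
    return r.x,r.fun/(W.sum()+C.sum())
E
python3 - <<'E'
from h import *
o=bot.get_obs();print(o["time"],o["tool_pos"],o["tcp_rot"])
p=bot.capture("wrist");cv2.imwrite("pics/w3.png",p["color"][:,:,::-1])
for n,(c,b) in dict(a=((606,99),(570,91)),b=((513,202),(548,195)),c=((404,303),(436,318)),d=((451,191),(416,198))).items():
    c=np.array(c,float);b=np.array(b,float);d=(c-b)/np.linalg.norm(c-b);q=b+d*9
    try: r,e=fitflask(p,q[0],q[1],np.arctan2(d[1],d[0]));print(n,r.round(2),round(e,3),"top guess",q.round(),np.arctan2(d[1],d[0]).round(2))
    except Exception as E: print(n,E)
E
```

```text
7.0 [439.44139518 200.84580966 327.61517014] [-3.1376892  -0.01306607 -0.0433016 ]
a [5.7634e+02 9.7060e+01 1.2000e-01] 0.544 top guess [579.  93.] 0.22
b [539.68 202.01   2.95] 0.71 top guess [539. 197.] 2.94
c [426.18 324.99  -2.78] 0.701 top guess [428. 314.] -2.7
d [ 4.1987e+02  2.0125e+02 -3.5000e-01] 0.734 top guess [425. 196.] -0.2
```

View pics/w3.png

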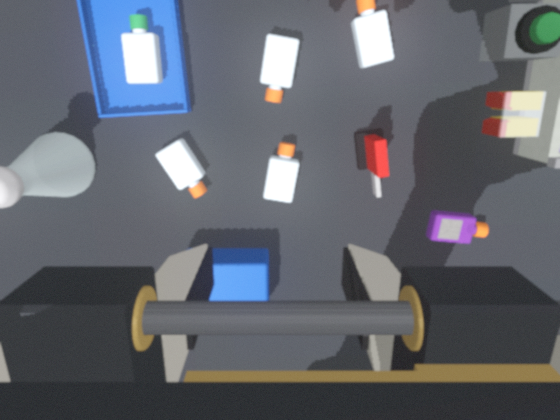

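The treated flask lies in the tray at (141,55) and the four orange flasks are at (280,62), (372,38), (180,163) and (282,172). The fit residuals are too high, so I'll check the fit.

```bash
python3 - <<'E'
from h import *
o=bot.get_obs();print(o["time"],o["tool_pos"],o["tcp_rot"])
p=bot.capture("wrist")
print(w2p(p,[[539,197,10],[425,196,10],[428,314,10],[579,93,10]]))
hsv=cv2.cvtColor(p["color"],cv2.COLOR_RGB2HSV)
print(hsv[62,280],hsv[94,274],hsv[172,282],hsv[150,287],hsv[165,300], hsv[50,270])
for b in blobs(p,"orange",40)+blobs(p,"white",300,3000): print(b[0].round(1),b[1],p2w(p,*b[0],12)[0].round(1))
for x in [(539.,197.,2.94),(425,196,-.2),(428,314,-2.7),(579,93,.22)]:
    print(fitflask(p,*x))
E
```

```text
7.05 [439.31367602 201.20808614 324.53594017] [-3.13860028 -0.00943391 -0.04302711]
[[279.5969605   68.61405244]
 [284.30442361 167.72131912]
 [187.4984182  169.3319749 ]
 [373.13671692  25.53034421]]
[  0   0 255] [ 16 139 255] [  0   0 255] [ 17 143 255] [107  19 119] [  0   0 255]
[286.3 147.1] [280 143  14  11  61] [450.4 192.7  12. ]
[482.8 228.2] [477 222  12  15 105] [336.7 -52.6  12. ]
[373.2  36.5] [ 351    7   45   60 2048] [567.7  93.   12. ]
[140.2  55. ] [ 120   26   41   56 1926] [560.  351.6  12. ]
[278.8  59.8] [ 259   32   41   57 1840] [548.3 197.6  12. ]
[179.4 163.9] [ 154  138   51   52 1582] [435.5 322.5  12. ]
[280.7 178.3] [ 262  154   38   49 1441] [412.4 200.9  12. ]
[450.8 228.7] [439 219  25  21 415] [337.7 -12.2  12. ]
[178.2 273.9] [ 156  245   51   55 1654] [288.5 341.7  12. ]
[376.8 273.7] [ 349  245   51   55 1616] [277.9  79.5  12. ]
[174.  354.9] [162 335  26  46 896] [161.2 362.9  12. ]
(array([539.14064193, 203.2848214 ,   3.00675603]), np.float64(0.7019585332032238))
(array([ 4.20669456e+02,  2.03367741e+02, -3.90928020e-01]), np.float64(0.7180485810845822))
(array([425.59526006, 324.73434787,  -2.80702704]), np.float64(0.6915189006159098))
(array([5.76143357e+02, 9.63082299e+01, 1.45581834e-01]), np.float64(0.5262390912837726))
```

```bash
sed -i 's/(0,0,115),(180,70,255)/(0,0,165),(180,70,255)/; s/orange=((5,150,120),(16,255,255))/orange=((4,100,120),(20,255,255))/' h.py; python3 - <<'E'
from h import *
p=bot.capture("wrist");o=bot.get_obs();print(o["tool_pos"],o["tcp_rot"])
for n,x in dict(b=(539.,197.,2.94),d=(425,196,-.2),c=(428,314,-2.7),a=(579,93,.22)).items():
    print(n,*fitflask(p,*x))
E
```

```text
[438.44847192 201.41638095 320.3779457 ] [-3.14106712e+00 -1.73615221e-03 -4.22693298e-02]
b [538.64608387 199.36620177   2.9308097 ] 0.0634524955686006
d [ 4.21424325e+02  1.99007306e+02 -2.18178465e-01] 0.07401192671302355
c [427.46801339 317.93747966  -2.66084979] 0.11634959938573734
a [5.75218358e+02 9.45701439e+01 2.17562220e-01] 0.10730974991346347
```

```bash
cat >> h.py <<'E'
def pick(x,y,yaw,z=28):
    t=(yaw+np.pi/2)%np.pi-np.pi/2
    go(x-8*np.cos(yaw),y-8*np.sin(yaw),z,t)
def place(cx,cy,side,z=None):
    "side +1: row A (cap +y), -1: row B; tool yaw +90deg rel. cabinet"
    X,Y=cab(cx,cy-8*side);go(X,Y,z,CY+np.pi/2)
E
python3 -c "
from h import *
o=bot.get_obs();print(o['time'],o['tool_pos'])
pick(421.4,199,-.218)"
```

```text
7.15 [438.44847192 201.41638095 320.3779457 ]
delta [-25.3   1.9 292.3] [-0.001 -0.002  0.176] dist 293 turn 10.1deg
```

Emit:
step_arm --pt "-5 0 40 0 0 0.1" --pt "-12 1 80 0 0 0.176" --pt "-20 2 120 0 0 0.176" --pt "-25 2 160 0 0 0.176" --pt "-25 2 200 0 0 0.176" --fingers 62

```text
time: 7.57
tool_pos: [411.4, 200.4, 117.0]
tcp_rot: [3.14, 0.002, -0.217]
contact_force: [0.7, 1.1, -0.1]
grip_width: 62.2
```

Emit:
step_arm --pt "0 0 35 0 0 0" --pt "0 0 65 0 0 0" --pt "0 0 82 0 0 0" --pt "0 0 91 0 0 0" --pt "0 0 91 0 0 0"

```text
time: 7.98
tool_pos: [411.7, 200.2, 26.6]
tcp_rot: [3.139, 0.005, -0.218]
contact_force: [-0.6, 0.1, 0.5]
grip_width: 61.7
```

Emit:
step_arm --pt "0 0 0 0 0 0" --pt "0 0 0 0 0 0" --pt "0 0 0 0 0 0" --pt "0 0 0 0 0 0" --pt "0 0 0 0 0 0" --fingers 25

```text
time: 8.4
tool_pos: [413.8, 200.5, 29.1]
tcp_rot: [-3.141, -0.001, -0.218]
contact_force: [0.4, -0.3, 2.0]
grip_width: 35.7
```

Emit:
step_arm --pt "0 0 0 0 0 0" --pt "0 0 -20 0 0 0" --pt "0 0 -60 0 0 0.1" --pt "0 0 -100 0 0 0.2" --pt "0 0 -140 0 0 0.3"

```text
time: 8.82
tool_pos: [412.9, 200.2, 170.2]
tcp_rot: [3.141, 0.001, -0.523]
contact_force: [1.9, 0.5, -0.7]
grip_width: 36.2
```

```bash
python3 -c "
from h import *
o=bot.get_obs();print(o['time'],o['tool_pos'],o['grip_width'])
place(31,-35.5,1,170)"
```

```text
8.8167 [412.8630126  200.23936848 170.18286474] 36.18306373161676
delta [3.391e+02 2.879e+02 2.000e-01] [-0.00e+00  1.00e-03 -2.07e+00] dist 445 turn 118.6deg
```

Emit:
step_arm --pt "30 26 0 0 0 -0.12" --pt "61 52 0 0 0 -0.24" --pt "91 78 0 0 0 -0.36" --pt "122 104 0 0 0 -0.48" --pt "152 129 0 0 0 -0.6"

```text
time: 9.23
tool_pos: [475.0, 30.7, 169.0]
tcp_rot: [3.142, -0.0, 0.026]
contact_force: [1.4, 1.0, -0.7]
grip_width: 35.8
```

Emit:
step_arm --pt "0 0 0 0 0 -0.12" --pt "0 0 0 0 0 -0.24" --pt "0 0 0 0 0 -0.36" --pt "0 0 0 0 0 -0.48" --pt "0 0 0 0 0 -0.6"

```text
time: 9.65
tool_pos: [474.7, 32.0, 168.6]
tcp_rot: [-3.141, 0.0, 0.626]
contact_force: [1.0, -0.5, -1.0]
grip_width: 36.0
```

```bash
python3 -c "
from h import *
o=bot.get_obs();print(o['time'],o['tool_pos'],o['tcp_rot'])
place(31,-35.5,1,110)"
```

```text
9.65 [474.71979108  32.00236612 168.64446763] [-3.14146314e+00  1.82767894e-04  6.25639466e-01]
delta [-75.4 254.6  58.6] [-0.     0.    -0.921] dist 272 turn 52.7deg
```

Emit:
step_arm --pt "-11 38 0 0 0 -0.12" --pt "-22 76 0 0 0 -0.24" --pt "-33 114 0 0 0 -0.36" --pt "-45 152 0 0 0 -0.48" --pt "-56 190 0 0 0 -0.6"

```text
time: 10.07
tool_pos: [539.6, -155.9, 168.7]
tcp_rot: [-3.141, -0.0, 1.22]
contact_force: [1.1, 0.4, -0.5]
grip_width: 35.7
```

Emit:
step_arm --pt "0 0 0 0 0 -0.11" --pt "0 0 0 0 0 -0.22" --pt "0 0 0 0 0 -0.321" --pt "0 0 0 0 0 -0.321"

```text
time: 10.4
tool_pos: [539.3, -154.7, 168.4]
tcp_rot: [-3.141, -0.0, 1.538]
contact_force: [-0.6, 0.1, -1.2]
grip_width: 35.9
```

```bash
python3 -c "
from h import *
o=bot.get_obs();print(o['time'],o['tool_pos'],o['tcp_rot'])
place(31,-35.5,1,39.5)"
```

```text
10.4 [ 539.25371221 -154.69223392  168.40856171] [-3.14090515e+00 -2.03932451e-04  1.53777605e+00]
delta [-63.1  25.7 128.9] [-0.001 -0.    -0.009] dist 146 turn 0.5deg
```

Emit:
step_arm --pt "-32 13 0 0 0 -0.009" --pt "-63 26 0 0 0 -0.009" --pt "-63 26 0 0 0 -0.009" --pt "-63 26 0 0 0 -0.009"

```text
time: 10.73
tool_pos: [563.3, -219.3, 168.3]
tcp_rot: [-3.141, -0.0, 1.539]
contact_force: [-0.2, 0.4, -0.8]
grip_width: 35.4
```

```bash
python3 -c "
from h import *
o=bot.get_obs();print(o['time'],o['tool_pos'],o['tcp_rot'])
place(31,-35.5,1,39)
p=bot.capture('wrist');cv2.imwrite('pics/w4.png',p['color'][:,:,::-1])"
```

```text
10.7333 [ 563.2642179  -219.33006036  168.27141964] [-3.14132054e+00 -8.75687358e-05  1.53932002e+00]
delta [  0.8  -0.5 129.3] [-0.    -0.    -0.007] dist 129 turn 0.4deg
```

View pics/w4.png

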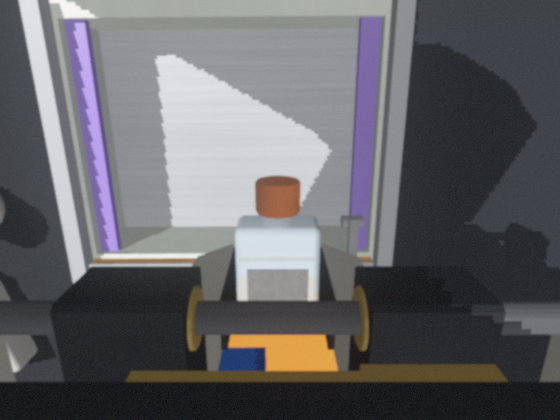

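Emit:
step_arm --pt "1 0 35 0 0 -0.007" --pt "1 0 70 0 0 -0.007" --pt "1 0 95 0 0 -0.007" --pt "1 0 110 0 0 -0.007" --pt "1 0 120 0 0 -0.007"

```text
time: 11.2
tool_pos: [561.9, -215.3, 46.6]
tcp_rot: [-3.138, -0.002, 1.551]
contact_force: [0.2, -0.4, -0.8]
grip_width: 35.9
```

Emit:
step_arm --pt "0 0 4 0 0 0" --pt "0 0 8 0 0 0" --pt "0 0 9 0 0 0"

```text
time: 11.45
tool_pos: [563.6, -217.0, 40.2]
tcp_rot: [3.141, 0.0, 1.551]
contact_force: [-0.7, 0.4, -1.0]
grip_width: 35.6
```

Emit:
step_arm --pt "0 0 0 0 0 0" --pt "0 0 0 0 0 0" --pt "0 0 0 0 0 0" --pt "0 0 -10 0 0 0" --pt "0 0 -35 0 0 0" --fingers 46

```text
time: 11.87
tool_pos: [561.6, -216.5, 73.0]
tcp_rot: [-3.136, -0.003, 1.551]
contact_force: [0.3, -0.3, 0.2]
grip_width: 45.8
```

Emit:
step_arm --pt "0 0 -40 0 0 0" --pt "0 0 -80 0 0 0" --pt "-20 -30 -100 0 0 0.12" --pt "-40 -60 -120 0 0 0.24" --pt "-60 -90 -140 0 0 0.36"

```text
time: 12.28
tool_pos: [471.2, -275.7, 217.2]
tcp_rot: [3.139, 0.001, 1.187]
contact_force: [-0.3, -1.0, 1.0]
grip_width: 46.0
```

```bash
python3 -c "
from h import *
o=bot.get_obs();print(o['time'],o['tool_pos'],o['tcp_rot'])
p=bot.capture('top')
for b in blobs(p,'orange',18,60): print(b[0].round(1),p2w(p,*b[0],10)[0].round())
go(480,180,300,0.1)"
```

```text
12.2833 [ 471.23305884 -275.65282717  217.15317595] [3.13949065e+00 8.07792391e-04 1.18665510e+00]
[139.2 119.8] [751. 399.  10.]
[252.6 171.9] [606.  99.  10.]
[433.7 181.8] [ 571. -381.   10.]
[360.  184.5] [ 567. -185.   10.]
[213.6 207.6] [513. 203.  10.]
[422.  214.2] [ 486. -347.   10.]
[176.  249.9] [404. 302.  10.]
[312.4 273.4] [336. -53.  10.]
delta [ 428.8 -165.3  -82. ] [0.007 0.002 1.076] dist 467 turn 61.6deg
```

```bash
python3 -c "
from h import *
pick(427.5,318,-2.66,200)"
```

```text
delta [ 542.7 -262.2   16.9] [0.007 0.003 0.694] dist 603 turn 39.8deg
```

Emit:
step_arm --pt "36 -17.5 0 0 0 0" --pt "72 -35 0 0 0 0" --pt "108 -52 0 0 0 0" --pt "144 -70 0 0 0 0" --pt "180 -87 0 0 0 0" --fingers 62

```text
time: 12.75
tool_pos: [457.5, -74.5, 215.9]
tcp_rot: [3.14, -0.0, 1.19]
contact_force: [0.6, 0.1, -0.2]
grip_width: 61.7
```

Emit:
step_arm --pt "36 -17.5 0 0 0 0" --pt "72 -35 0 0 0 0" --pt "108 -52 0 0 0 0" --pt "144 -70 0 0 0 0" --pt "180 -87 0 0 0 0"

```text
time: 13.17
tool_pos: [443.5, 125.3, 216.0]
tcp_rot: [3.14, -0.001, 1.191]
contact_force: [0.3, 0.1, -0.5]
grip_width: 62.1
```

Emit:
step_arm --pt "36 -17.5 0 0 0 0.12" --pt "72 -35 0 0 0 0.24" --pt "108 -52 0 0 0 0.36" --pt "144 -70 0 0 0 0.48" --pt "180 -87 0 0 0 0.6"

```text
time: 13.58
tool_pos: [430.9, 307.5, 216.0]
tcp_rot: [3.141, -0.002, 0.636]
contact_force: [1.7, -0.9, 0.5]
grip_width: 62.1
```

```bash
python3 -c "
from h import *
o=bot.get_obs();print(o['time'],o['tool_pos'])
pick(427.5,318,-2.66,28)"
```

```text
13.5833 [430.85137949 307.53857345 215.97816399]
delta [ 11.1  -9.3 188. ] [ 0.    -0.002  0.155] dist 189 turn 8.9deg
```

```bash
python3 -c "
from h import *
p=bot.capture('wrist');cv2.imwrite('pics/w5.png',p['color'][:,:,::-1])
print(fitflask(p,427.5,318,-2.66))
p=bot.capture('top')
print([p2w(p,*c,0)[0].round() for c in [(80+97/2,236),(112,100+305/2),(112,100+243/2)]],p2w(p,95,237,115)[0].round())"
```

```text
(array([425.83353655, 316.81892549,  -2.6559128 ]), np.float64(0.10289608116131937))
[array([443., 429.,   0.]), array([400., 472.,   0.]), array([482., 473.,   0.])] [441. 470. 115.]
```

Emit:
step_arm --pt "9 -9 40 0 0 0.1" --pt "9 -9 80 0 0 0.15" --pt "9 -9 120 0 0 0.15" --pt "9 -9 150 0 0 0.15" --pt "9 -9 172 0 0 0.15"

```text
time: 14.1
tool_pos: [432.2, 317.3, 40.7]
tcp_rot: [3.141, 0.003, 0.493]
contact_force: [-0.5, -1.1, -0.0]
grip_width: 62.0
```

Emit:
step_arm --pt "0 0 10 0 0 0" --pt "0 0 16 0 0 0" --pt "0 0 16 0 0 0"

```text
time: 14.35
tool_pos: [433.4, 318.1, 26.8]
tcp_rot: [3.141, 0.0, 0.492]
contact_force: [-0.4, 1.0, 0.9]
grip_width: 61.6
```

Emit:
step_arm --pt "0 0 0 0 0 0" --pt "0 0 0 0 0 0" --pt "0 0 0 0 0 0" --pt "0 0 0 0 0 0" --pt "0 0 0 0 0 0" --fingers 25

```text
time: 14.77
tool_pos: [433.6, 318.6, 27.6]
tcp_rot: [3.141, -0.002, 0.492]
contact_force: [-1.0, 0.3, 4.6]
grip_width: 35.8
```

Emit:
step_arm --pt "0 0 0 0 0 0" --pt "0 0 -20 0 0 0" --pt "0 0 -60 0 0 0" --pt "0 0 -100 0 0 0" --pt "0 0 -140 0 0 0"

```text
time: 15.18
tool_pos: [432.6, 318.0, 168.0]
tcp_rot: [3.142, 0.002, 0.492]
contact_force: [1.4, -0.2, -1.2]
grip_width: 36.0
```

```bash
python3 -c "
from h import *
o=bot.get_obs();print(o['time'],o['tool_pos'],o['grip_width'])
place(51,35.5,-1,170)"
```

```text
15.1833 [432.5527776  318.03946654 167.97667967] 35.95512154754435
delta [-78.3 468.7  -1.9] [-1.000e-03  1.000e-03 -1.054e+00] dist 475 turn 60.4deg
```

Emit:
step_arm --pt "-7 39 0 0 0 0" --pt "-13 78 0 0 0 0" --pt "-20 117 0 0 0 0" --pt "-26 156 0 0 0 0" --pt "-33 195 0 0 0 0"

```text
time: 15.6
tool_pos: [496.3, 129.3, 166.9]
tcp_rot: [3.141, -0.0, 0.492]
contact_force: [1.2, -0.5, -0.6]
grip_width: 35.6
```

Emit:
step_arm --pt "-7 39 0 0 0 -0.12" --pt "-13 78 0 0 0 -0.24" --pt "-20 117 0 0 0 -0.36" --pt "-26 156 0 0 0 -0.48" --pt "-33 195 0 0 0 -0.6"

```text
time: 16.02
tool_pos: [557.7, -53.3, 166.7]
tcp_rot: [-3.141, 0.0, 1.077]
contact_force: [0.9, 1.2, -1.8]
grip_width: 36.0
```

Emit:
step_arm --pt "0 0 0 0 0 -0.12" --pt "0 0 0 0 0 -0.24" --pt "0 0 0 0 0 -0.36" --pt "0 0 0 0 0 -0.455" --pt "0 0 0 0 0 -0.455"

```text
time: 16.43
tool_pos: [557.3, -51.7, 166.5]
tcp_rot: [-3.141, -0.0, 1.529]
contact_force: [-0.2, -0.0, -0.8]
grip_width: 35.6
```

```bash
python3 -c "
from h import *
o=bot.get_obs();print(o['time'],o['tool_pos'],o['grip_width'])
place(51,35.5,-1,170)"
```

```text
16.4333 [557.29349908 -51.67921723 166.49383608] 35.586837216236205
delta [-79.1  30.9  -3.5] [-0.001 -0.    -0.018] dist 85 turn 1.0deg
```

Emit:
step_arm --pt "-30 12 0 0 0 -0.018" --pt "-60 24 0 0 0 -0.018" --pt "-79 31 0 0 0 -0.018" --pt "-79 31 0 0 0 -0.018" --pt "-79 31 0 0 0 -0.018"

```text
time: 16.85
tool_pos: [584.8, -132.6, 166.3]
tcp_rot: [-3.141, -0.0, 1.539]
contact_force: [-0.5, 0.9, -0.5]
grip_width: 35.3
```

```bash
python3 -c "
from h import *
o=bot.get_obs();print(o['time'],o['tool_pos'],o['grip_width'])
place(51,35.5,-1,39)
p=bot.capture('wrist');cv2.imwrite('pics/w6.png',p['color'][:,:,::-1])"
```

```text
16.85 [ 584.77064837 -132.59657477  166.30534717] 35.286842641417586
delta [  0.5   0.2 127.3] [-0.001 -0.    -0.007] dist 127 turn 0.4deg
```

View pics/w6.png

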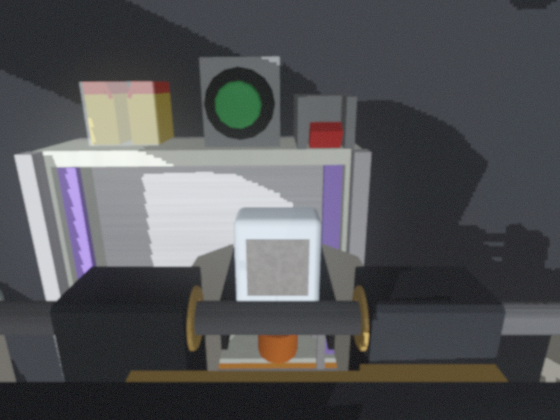

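Emit:
step_arm --pt "0 0 35 0 0 -0.007" --pt "0 0 65 0 0 -0.007" --pt "0 0 90 0 0 -0.007" --pt "0 0 107 0 0 -0.007" --pt "0 0 117 0 0 -0.007"

```text
time: 17.32
tool_pos: [583.8, -130.5, 47.8]
tcp_rot: [-3.139, -0.001, 1.551]
contact_force: [0.5, -1.0, -0.6]
grip_width: 35.4
```

Emit:
step_arm --pt "0 0 4 0 0 0" --pt "0 0 8 0 0 0" --pt "0 0 10 0 0 0" --pt "0 0 10 0 0 0"

```text
time: 17.65
tool_pos: [585.3, -131.6, 40.3]
tcp_rot: [3.141, 0.0, 1.551]
contact_force: [-0.9, 0.9, -1.0]
grip_width: 35.9
```

Emit:
step_arm --pt "0 0 0 0 0 0" --pt "0 0 0 0 0 0" --pt "0 0 0 0 0 0" --pt "0 0 -10 0 0 0" --pt "0 0 -35 0 0 0" --fingers 43

```text
time: 18.07
tool_pos: [583.1, -131.3, 72.9]
tcp_rot: [-3.136, -0.002, 1.55]
contact_force: [-0.2, -0.3, 0.2]
grip_width: 43.7
```

Emit:
step_arm --pt "0 0 -40 0 0 0" --pt "0 0 -80 0 0 0" --pt "0 0 -120 0 0 0" --pt "0 0 -140 0 0 0" --pt "0 0 -140 0 0 0"

```text
time: 18.48
tool_pos: [587.3, -132.7, 222.0]
tcp_rot: [3.13, 0.004, 1.551]
contact_force: [-0.4, 0.0, 1.1]
grip_width: 42.6
```

```bash
python3 -c "
from h import *
o=bot.get_obs();print(o['time'],o['tool_pos'],o['tcp_rot'])
p=bot.capture('top')
for b in blobs(p,'orange',18,60): print(b[0].round(1),p2w(p,*b[0],10)[0].round(),np.round(icab(*p2w(p,*b[0],20)[0][:2])))
p=bot.capture('wrist')
for b in blobs(p,'green',300): print(b[0],b[1],p2w(p,*b[0],72),cab(28,113))
pick(538.6,199.4,2.93,200)"
```

```text
18.4833 [ 587.25340165 -132.66207173  222.02290932] [3.13025633 0.00388043 1.55052029]
[139.2 119.8] [751. 399.  10.] [201. 576.]
[252.7 171.9] [606.  99.  10.] [ 65. 275.]
[213.6 207.6] [513. 203.  10.] [-30. 376.]
[312.4 273.4] [336. -53.  10.] [-199.  118.]
[242.65025907  99.65457686] [ 224   80   38   40 1158] [[563.79337557 -60.94082855  72.        ]] (np.float64(563.5598199632997), np.float64(-62.01984380209751))
delta [328.8 -45.4  15.8] [ 2.000e-03 -1.000e-03  1.762e+00] dist 332 turn 101.0deg
```

Emit:
step_arm --pt "39 -5 0 0 0 0.12" --pt "78 -11 0 0 0 0.24" --pt "117 -16 0 0 0 0.36" --pt "156 -22 0 0 0 0.48" --pt "195 -27 0 0 0 0.6" --fingers 62

```text
time: 19.0
tool_pos: [560.7, 62.6, 213.0]
tcp_rot: [-3.139, 0.002, 0.952]
contact_force: [0.9, -0.4, -0.1]
grip_width: 61.3
```

Emit:
step_arm --pt "0 0 0 0 0 0.12" --pt "0 0 0 0 0 0.24" --pt "0 0 0 0 0 0.36" --pt "0 0 0 0 0 0.48" --pt "0 0 0 0 0 0.6"

```text
time: 19.42
tool_pos: [561.3, 61.2, 212.9]
tcp_rot: [-3.14, 0.004, 0.353]
contact_force: [-0.5, -0.2, -0.9]
grip_width: 61.8
```

Emit:
step_arm --pt "0 0 0 0 0 0.12" --pt "0 0 0 0 0 0.24" --pt "0 0 0 0 0 0.36" --pt "0 0 0 0 0 0.48" --pt "0 0 0 0 0 0.56"

```text
time: 19.83
tool_pos: [561.3, 60.9, 212.9]
tcp_rot: [3.141, 0.004, -0.207]
contact_force: [-0.4, 0.7, -0.1]
grip_width: 61.8
```

```bash
python3 -c "
from h import *
o=bot.get_obs();print(o['time'],o['tool_pos'],o['tcp_rot'])
pick(538.6,199.4,2.93,200)"
```

```text
19.8333 [561.29234145  60.93731953 212.87841208] [ 3.14081453  0.00379223 -0.20734485]
delta [ -42.7 -130.8   12.9] [0.001 0.004 0.004] dist 138 turn 0.3deg
```

Emit:
step_arm --pt "-12 -38 4 0 0.004 0" --pt "-24 -76 8 0 0.004 0" --pt "-36 -110 12 0 0.004 0" --pt "-43 -131 13 0 0.004 0" --pt "-43 -131 13 0 0.004 0"

```text
time: 20.25
tool_pos: [544.1, 201.8, 199.4]
tcp_rot: [3.141, 0.001, -0.197]
contact_force: [0.5, -0.2, -0.3]
grip_width: 61.8
```

Emit:
step_arm --pt "0 0 0 0 0 0" --pt "0 0 0 0 0 0"

```text
time: 20.42
tool_pos: [545.9, 197.3, 200.6]
tcp_rot: [3.14, -0.002, -0.201]
contact_force: [-1.0, 0.4, 0.4]
grip_width: 62.0
```

```bash
python3 -c "
from h import *
o=bot.get_obs();print(o['time'],o['tool_pos'],o['tcp_rot'])
p=bot.capture('wrist');cv2.imwrite('pics/w7.png',p['color'][:,:,::-1])
r,e=fitflask(p,538.6,199.4,2.93);print(r,e)
pick(*r,28);pick(538.6,199.4,2.93)"
```

```text
20.4167 [545.8924241  197.27481656 200.63006832] [ 3.14013905e+00 -2.12874789e-03 -2.01049995e-01]
[536.3676158  199.62010334   2.93175828] 0.16122890971187387
delta [ -2.6  -0.9 173. ] [ 0.001 -0.003  0.008] dist 173 turn 0.5deg
delta [ -0.4  -1.1 173. ] [ 0.001 -0.003  0.01 ] dist 173 turn 0.6deg
```

Emit:
step_arm --pt "-1 -1 40 0 0 0.009" --pt "-1 -1 80 0 0 0.009" --pt "-1 -1 115 0 0 0.009" --pt "-1 -1 142 0 0 0.009" --pt "-1 -1 160 0 0 0.009"

```text
time: 20.88
tool_pos: [544.8, 197.0, 38.5]
tcp_rot: [3.139, 0.0, -0.212]
contact_force: [-0.4, -0.4, 0.5]
grip_width: 62.0
```

Emit:
step_arm --pt "0 0 8 0 0 0" --pt "0 0 13 0 0 0" --pt "0 0 13 0 0 0"

```text
time: 21.13
tool_pos: [546.4, 198.1, 28.4]
tcp_rot: [3.141, -0.004, -0.211]
contact_force: [-0.3, -0.6, 0.2]
grip_width: 62.1
```

Emit:
step_arm --pt "0 0 0 0 0 0" --pt "0 0 0 0 0 0" --pt "0 0 0 0 0 0" --pt "0 0 0 0 0 0" --pt "0 0 0 0 0 0" --fingers 25

```text
time: 21.55
tool_pos: [546.6, 199.0, 29.6]
tcp_rot: [-3.141, -0.005, -0.21]
contact_force: [-1.0, -0.3, 3.5]
grip_width: 35.4
```

Emit:
step_arm --pt "0 0 0 0 0 0" --pt "0 0 -20 0 0 0" --pt "0 0 -60 0 0 0" --pt "0 0 -100 0 0 0" --pt "0 0 -140 0 0 0"

```text
time: 21.97
tool_pos: [545.1, 199.0, 169.9]
tcp_rot: [3.141, -0.003, -0.21]
contact_force: [1.5, 0.2, 0.4]
grip_width: 35.6
```

```bash
python3 -c "
from h import *
o=bot.get_obs();print(o['time'],o['tool_pos'],o['grip_width'])
place(-31,35.5,-1,170)"
```

```text
21.9667 [545.06491333 199.04670378 169.8928626 ] 35.55071726593452
delta [2.740e+01 3.307e+02 1.000e-01] [ 3.000e-03 -1.000e-03 -1.756e+00] dist 332 turn 100.6deg
```

Emit:
step_arm --pt "3 39 0 0 0 -0.12" --pt "6 78 0 0 0 -0.24" --pt "10 117 0 0 0 -0.36" --pt "13 156 0 0 0 -0.48" --pt "16 195 0 0 0 -0.6"

```text
time: 22.38
tool_pos: [521.1, 10.5, 168.9]
tcp_rot: [3.139, -0.004, 0.369]
contact_force: [0.7, 0.2, -0.6]
grip_width: 35.5
```

Emit:
step_arm --pt "0 0 0 0 0 -0.12" --pt "0 0 0 0 0 -0.24" --pt "0 0 0 0 0 -0.36" --pt "0 0 0 0 0 -0.48" --pt "0 0 0 0 0 -0.6"

```text
time: 22.8
tool_pos: [521.6, 11.8, 168.7]
tcp_rot: [3.138, -0.001, 0.969]
contact_force: [0.8, -0.0, -1.8]
grip_width: 35.6
```

Emit:
step_arm --pt "0 0 0 0 0 -0.12" --pt "0 0 0 0 0 -0.24" --pt "0 0 0 0 0 -0.36" --pt "0 0 0 0 0 -0.48" --pt "0 0 0 0 0 -0.556"

```text
time: 23.22
tool_pos: [521.6, 12.0, 168.7]
tcp_rot: [3.138, 0.001, 1.525]
contact_force: [0.4, 0.7, -0.8]
grip_width: 35.6
```

```bash
python3 -c "
from h import *
o=bot.get_obs();print(o['time'],o['tool_pos'],o['grip_width'],o['tcp_rot'])
place(-31,35.5,-1,170)"
```

```text
23.2167 [521.57634812  12.04691736 168.66958327] 35.60473577360837 [3.13798026e+00 5.68713337e-04 1.52510824e+00]
delta [-142.8  -12.2   -1.3] [ 0.004  0.001 -0.021] dist 143 turn 1.2deg
```

Emit:
step_arm --pt "-39 -3 0 0.004 0 -0.021" --pt "-78 -7 0 0.004 0 -0.021" --pt "-115 -10 0 0.004 0 -0.021" --pt "-143 -12 0 0.004 0 -0.021" --pt "-143 -12 0 0.004 0 -0.021"

```text
time: 23.63
tool_pos: [501.9, -134.8, 168.8]
tcp_rot: [3.141, 0.002, 1.536]
contact_force: [0.3, -1.6, -0.6]
grip_width: 35.4
```

Emit:
step_arm --pt "0 0 0 0 0 0" --pt "0 0 0 0 0 0"

```text
time: 23.8
tool_pos: [502.2, -129.8, 168.7]
tcp_rot: [-3.141, 0.0, 1.539]
contact_force: [0.8, 0.5, -0.4]
grip_width: 35.5
```

```bash
python3 -c "
from h import *
o=bot.get_obs();print(o['time'],o['tool_pos'],o['grip_width'],o['tcp_rot'])
place(-31,35.5,-1,39.5)"
```

```text
23.8 [ 502.18921121 -129.75719046  168.69617049] 35.46383037353033 [-3.14112360e+00  4.83106609e-05  1.53943348e+00]
delta [ -0.3   0.8 129.2] [-0.     0.    -0.007] dist 129 turn 0.4deg
```

Emit:
step_arm --pt "0 1 35 0 0 -0.007" --pt "0 1 65 0 0 -0.007" --pt "0 1 90 0 0 -0.007" --pt "0 1 107 0 0 -0.007" --pt "0 1 117 0 0 -0.007"

```text
time: 24.22
tool_pos: [502.5, -128.4, 49.7]
tcp_rot: [-3.138, -0.001, 1.549]
contact_force: [-1.2, 0.0, 0.5]
grip_width: 35.5
```

Emit:
step_arm --pt "0 0 4 0 0 0" --pt "0 0 8 0 0 0" --pt "0 0 12 0 0 0" --pt "0 0 12 0 0 0"

```text
time: 24.55
tool_pos: [503.7, -130.2, 40.1]
tcp_rot: [3.141, 0.001, 1.547]
contact_force: [0.2, 0.2, -0.1]
grip_width: 36.0
```

Emit:
step_arm --pt "0 0 0 0 0 0" --pt "0 0 0 0 0 0" --pt "0 0 0 0 0 0" --pt "0 0 -10 0 0 0" --pt "0 0 -35 0 0 0" --fingers 46

```text
time: 24.97
tool_pos: [501.7, -129.8, 73.5]
tcp_rot: [-3.136, -0.001, 1.547]
contact_force: [-0.2, -0.3, 0.9]
grip_width: 46.1
```

Emit:
step_arm --pt "0 0 -40 0 0 0" --pt "0 0 -80 0 0 0" --pt "0 0 -120 0 0 0" --pt "40 0 -140 0 0 0.1" --pt "80 0 -140 0 0 0.2"

```text
time: 25.38
tool_pos: [507.5, -52.9, 220.8]
tcp_rot: [3.13, 0.001, 1.338]
contact_force: [1.4, -0.1, 0.0]
grip_width: 46.0
```

```bash
python3 -c "
from h import *
o=bot.get_obs();print(o['time'],o['tool_pos'],o['tcp_rot'])
p=bot.capture('top')
for b in blobs(p,'orange',18,60): print(b[0].round(1),p2w(p,*b[0],10)[0].round(),np.round(icab(*p2w(p,*b[0],20)[0][:2])))
pick(575.2,94.6,0.2176,200)"
```

```text
25.3833 [507.54655802 -52.93330514 220.82535   ] [3.13040502e+00 1.22112136e-03 1.33793210e+00]
[139.2 119.8] [751. 399.  10.] [201. 576.]
[252.7 171.9] [606.  99.  10.] [ 65. 275.]
delta [147.9  27.1  19.5] [ 0.003 -0.006  1.114] dist 152 turn 63.8deg
```

Emit:
step_arm --pt "30 5 4 0 0 0.12" --pt "60 11 8 0 0 0.24" --pt "90 16 12 0 0 0.36" --pt "120 22 16 0 0 0.48" --pt "148 27 20 0 0 0.6" --fingers 62

```text
time: 25.85
tool_pos: [564.7, 88.5, 195.3]
tcp_rot: [3.141, 0.0, 0.742]
contact_force: [0.5, -0.4, 0.2]
grip_width: 62.3
```

Emit:
step_arm --pt "0 0 0 0 0 0.12" --pt "0 0 0 0 0 0.24" --pt "0 0 0 0 0 0.36" --pt "0 0 0 0 0 0.48" --pt "0 0 0 0 0 0.514"

```text
time: 26.27
tool_pos: [564.2, 86.9, 195.3]
tcp_rot: [3.141, 0.0, 0.228]
contact_force: [0.6, -0.1, 0.4]
grip_width: 61.4
```

Emit:
step_arm --pt "0 0 0 0 0 0" --pt "0 0 0 0 0 0"

```text
time: 26.43
tool_pos: [564.3, 86.8, 195.1]
tcp_rot: [3.141, 0.0, 0.235]
contact_force: [-0.6, -0.7, -0.5]
grip_width: 61.8
```

```bash
python3 -c "
from h import *
o=bot.get_obs();print(o['time'],o['tool_pos'],o['tcp_rot'])
p=bot.capture('wrist');cv2.imwrite('pics/w8.png',p['color'][:,:,::-1])
r,e=fitflask(p,575.2,94.6,.2176);print(r,e)
pick(*r,28);pick(575.2,94.6,.2176)"
```

```text
26.4333 [564.31074352  86.82188499 195.12775912] [3.14088188e+00 1.25141044e-05 2.34844747e-01]
[5.75390062e+02 9.50009746e+01 2.16916045e-01] 0.07199214324593317
delta [  4.7  -5.7 167. ] [0.001 0.    0.018] dist 167 turn 1.0deg
delta [  4.4  -5.3 167. ] [0.001 0.    0.017] dist 167 turn 1.0deg
```

View pics/w8.png

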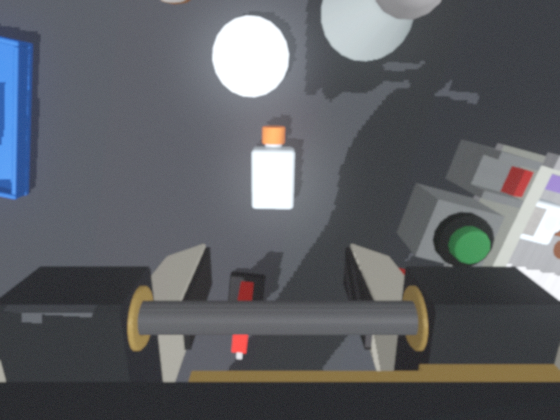

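Emit:
step_arm --pt "5 -5 40 0 0 0.018" --pt "5 -5.5 80 0 0 0.018" --pt "5 -5.5 110 0 0 0.018" --pt "5 -5.5 138 0 0 0.018" --pt "5 -5.5 155 0 0 0.018"

```text
time: 26.9
tool_pos: [566.4, 93.2, 36.7]
tcp_rot: [-3.141, 0.004, 0.216]
contact_force: [-1.0, 0.0, -0.1]
grip_width: 62.1
```

Emit:
step_arm --pt "0 0 8 0 0 0" --pt "0 0 12 0 0 0" --pt "0 0 12 0 0 0"

```text
time: 27.15
tool_pos: [568.1, 93.3, 27.6]
tcp_rot: [3.141, 0.0, 0.215]
contact_force: [-0.9, -0.5, -0.8]
grip_width: 62.1
```

Emit:
step_arm --pt "0 0 0 0 0 0" --pt "0 0 0 0 0 0" --pt "0 0 0 0 0 0" --pt "0 0 0 0 0 0" --pt "0 0 0 0 0 0" --fingers 25

```text
time: 27.57
tool_pos: [568.5, 93.3, 28.4]
tcp_rot: [3.141, -0.001, 0.215]
contact_force: [-0.4, 0.2, 3.6]
grip_width: 36.1
```

Emit:
step_arm --pt "0 0 0 0 0 0" --pt "0 0 -20 0 0 0" --pt "0 0 -60 0 0 0" --pt "0 0 -100 0 0 0" --pt "0 0 -140 0 0 0"

```text
time: 27.98
tool_pos: [567.4, 93.4, 168.8]
tcp_rot: [3.141, 0.002, 0.215]
contact_force: [0.6, -0.5, -1.0]
grip_width: 35.6
```

Emit:
step_arm --pt "0 0 0 0 0 -0.12" --pt "0 0 0 0 0 -0.24" --pt "0 0 0 0 0 -0.36" --pt "0 0 0 0 0 -0.48" --pt "0 0 0 0 0 -0.6"

```text
time: 28.4
tool_pos: [567.8, 93.5, 167.6]
tcp_rot: [3.141, 0.001, 0.821]
contact_force: [0.0, 0.5, -0.8]
grip_width: 35.8
```

```bash
python3 -c "
from h import *
o=bot.get_obs();print(o['time'],o['tool_pos'],o['grip_width'])
place(-51,-35.5,1,170)"
```

```text
28.4 [567.76595355  93.450304   167.57645442] 35.846554528682674
delta [-286.2  147.6   -2.2] [-0.     0.001 -0.725] dist 322 turn 41.6deg
```

Emit:
step_arm --pt "-34 18 0 0 0 -0.12" --pt "-68 35 0 0 0 -0.24" --pt "-102 53 0 0 0 -0.36" --pt "-136 70 0 0 0 -0.48" --pt "-170 88 0 0 0 -0.6"

```text
time: 28.82
tool_pos: [516.0, -87.1, 167.7]
tcp_rot: [-3.141, 0.001, 1.397]
contact_force: [0.2, 0.3, -0.2]
grip_width: 35.6
```

```bash
python3 -c "
from h import *
o=bot.get_obs();print(o['time'],o['tool_pos'],o['grip_width'])
place(-51,-35.5,1,170)"
```

```text
28.8167 [516.02899172 -87.08127149 167.71450613] 35.645242129891514
delta [-133.6  -12.3   -2.2] [-0.     0.001 -0.15 ] dist 134 turn 8.6deg
```

Emit:
step_arm --pt "-35 -3 0 0 0 -0.1" --pt "-70 -6 0 0 0 -0.15" --pt "-105 -10 0 0 0 -0.15" --pt "-132 -12 0 0 0 -0.15" --pt "-132 -12 0 0 0 -0.15"

```text
time: 29.23
tool_pos: [480.3, -218.0, 167.8]
tcp_rot: [3.142, 0.002, 1.536]
contact_force: [-0.3, -0.7, 0.2]
grip_width: 35.7
```

Emit:
step_arm --pt "0 0 0 0 0 0" --pt "0 0 0 0 0 0"

```text
time: 29.4
tool_pos: [481.4, -213.1, 167.7]
tcp_rot: [-3.141, 0.0, 1.54]
contact_force: [-0.0, 0.4, -0.3]
grip_width: 35.7
```

```bash
python3 -c "
from h import *
o=bot.get_obs();print(o['time'],o['tool_pos'],o['grip_width'],o['tcp_rot'])
place(-51,-35.5,1,39)
p=bot.capture('wrist');cv2.imwrite('pics/w9.png',p['color'][:,:,::-1])"
```

```text
29.4 [ 481.39404135 -213.06862114  167.70499583] 35.655706611931066 [-3.14117125e+00  1.48637762e-05  1.54008463e+00]
delta [ -3.5  -0.5 128.7] [-0.     0.    -0.006] dist 129 turn 0.4deg
```

View pics/w9.png

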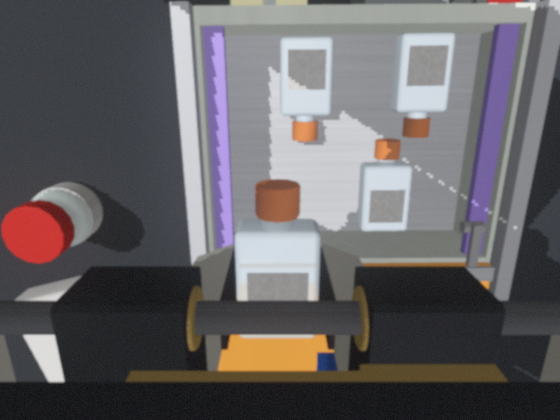

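Three flasks lie flat with caps inward at (305,75), (423,75) and (385,195). The left slot is free for the fourth.

Emit:
step_arm --pt "-3 0 30 0 0 -0.006" --pt "-3.5 0 60 0 0 -0.006" --pt "-3.5 0 87 0 0 -0.006" --pt "-3.5 0 105 0 0 -0.006" --pt "-3.5 0 116 0 0 -0.006"

```text
time: 29.87
tool_pos: [480.7, -215.0, 49.6]
tcp_rot: [-3.138, -0.001, 1.549]
contact_force: [-0.7, 0.8, -0.8]
grip_width: 36.0
```

Emit:
step_arm --pt "0 0 4 0 0 0" --pt "0 0 8 0 0 0" --pt "0 0 12 0 0 0" --pt "0 0 12 0 0 0"

```text
time: 30.2
tool_pos: [481.7, -216.8, 39.9]
tcp_rot: [3.141, 0.001, 1.547]
contact_force: [0.1, -0.3, -0.2]
grip_width: 35.7
```

Emit:
step_arm --pt "0 0 0 0 0 0" --pt "0 0 0 0 0 0" --pt "0 0 0 0 0 0" --pt "0 0 -10 0 0 0" --pt "0 0 -35 0 0 0" --fingers 43

```text
time: 30.62
tool_pos: [479.8, -216.3, 73.5]
tcp_rot: [-3.137, -0.002, 1.546]
contact_force: [-0.0, -0.3, 0.4]
grip_width: 42.8
```

Emit:
step_arm --pt "0 0 -40 0 0 0" --pt "0 0 -80 0 0 0" --pt "0 0 -120 0 0 0" --pt "0 0 -140 0 0 0" --pt "0 0 -140 0 0 0"

```text
time: 31.03
tool_pos: [483.4, -218.3, 221.5]
tcp_rot: [3.132, 0.007, 1.546]
contact_force: [0.3, -0.6, 0.0]
grip_width: 43.0
```

Emit:
step_arm --pt "0 40 0 0 0 0" --pt "-30 50 0 0 0 0" --pt "-60 50 0 0 0 0" --pt "-60 50 0 0 0 0" --pt "-60 50 0 0 0 0" --fingers 0

```text
time: 31.45
tool_pos: [529.3, -279.2, 214.2]
tcp_rot: [-3.14, -0.0, 1.544]
contact_force: [0.2, 0.5, -0.3]
grip_width: 13.9
```

```bash
python3 -c "
from h import *
o=bot.get_obs();print(o['time'],o['tool_pos'],o['grip_width'],o['tcp_rot'])
p=bot.capture('wrist');cv2.imwrite('pics/w10.png',p['color'][:,:,::-1])
p=bot.capture('top');b=[b for b in blobs(p,'blue',80,400) if 400<b[0][0]<450][0]
for z in (87,100,105): print(b[0],b[1],np.round(icab(*p2w(p,*b[0],z)[0][:2]),1))"
```

```text
31.45 [ 529.34529479 -279.1912249   214.20485238] 13.939077185650266 [-3.14039437e+00 -4.56117464e-05  1.54436474e+00]Traceback (most recent call last):
  File "<string>", line 5, in <module>
    p=bot.capture('top');b=[b for b in blobs(p,'blue',80,400) if 400<b[0][0]<450][0]
                           ~~~~~~~~~~~~~~~~~~~~~~~~~~~~~~~~~~~~~~~~~~~~~~~~~~~~~~^^^
IndexError: list index out of range
```

View pics/w10.png

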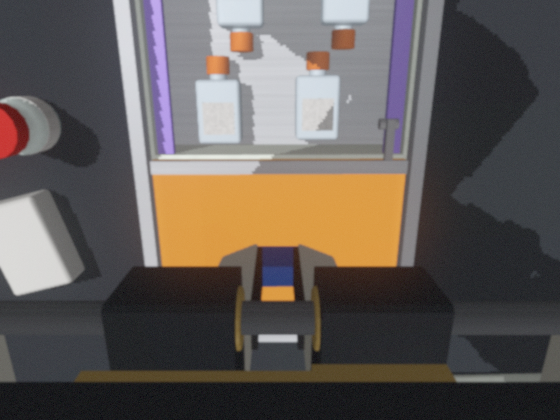

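All four untreated flasks are on the chamber floor in one layer. The lug is at (278,265), and I'll push the gate next.

```bash
python3 -c "
from h import *
X,Y=cab(0,-205);go(X,Y,108,CY+np.pi/2)"
```

```text
delta [-101.6    1.   106.6] [-0.001 -0.    -0.   ] dist 147 turn 0.1deg
```

Emit:
step_arm --pt "-35 0 0 0 0 0" --pt "-70 1 0 0 0 0" --pt "-102 1 0 0 0 0" --pt "-102 1 0 0 0 0" --pt "-102 1 30 0 0 0"

```text
time: 31.97
tool_pos: [530.2, -382.9, 190.4]
tcp_rot: [3.133, 0.008, 1.545]
contact_force: [1.0, -0.5, 0.8]
grip_width: 0.8
```

Emit:
step_arm --pt "0 0 35 0 0 0" --pt "0 0 65 0 0 0" --pt "0 0 77 0 0 0" --pt "0 0 77 0 0 0"

```text
time: 32.3
tool_pos: [527.1, -378.0, 104.9]
tcp_rot: [-3.136, -0.004, 1.547]
contact_force: [-0.2, 1.1, 0.1]
grip_width: 0.4
```

```bash
python3 -c "
from h import *
o=bot.get_obs();print(o['time'],o['tool_pos'],o['grip_width'],o['tcp_rot'],icab(*o['tool_pos'][:2]))
p=bot.capture('wrist');cv2.imwrite('pics/w11.png',p['color'][:,:,::-1])
X,Y=cab(0,-20);go(X,Y,108,CY+np.pi/2)"
```

```text
32.3 [ 527.14001974 -377.96995362  104.85064999] 0.3808383716717562 [-3.1364078  -0.00399978  1.54728043] (np.float64(-0.6688669629544641), np.float64(-203.74748587772956))
delta [184.9  -0.3  -0.3] [-0.002 -0.001  0.001] dist 185 turn 0.1deg
```

View pics/w11.png

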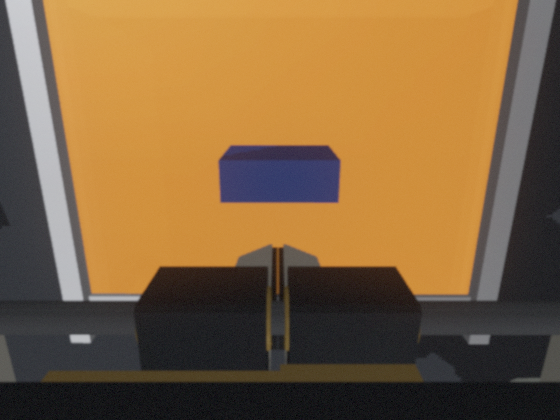

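Emit:
step_arm --pt "12 0 0 0 0 0" --pt "22 0 0 0 0 0" --pt "30 0 0 0 0 0" --pt "38 0 0 0 0 0" --pt "46 0 0 0 0 0"

```text
time: 32.77
tool_pos: [530.4, -334.9, 110.1]
tcp_rot: [3.138, 0.005, 1.547]
contact_force: [-1.2, -5.3, 3.1]
grip_width: 0.5
```

Emit:
step_arm --pt "11 0 0 0 0 0" --pt "23 0 0 0 0 0" --pt "35 0 0 0 0 0" --pt "47 0 0 0 0 0" --pt "59 0 0 0 0 0"

```text
time: 33.18
tool_pos: [531.8, -276.1, 110.1]
tcp_rot: [3.138, 0.005, 1.547]
contact_force: [-0.0, -6.5, 3.8]
grip_width: 0.3
```

Emit:
step_arm --pt "11 0 0 0 0 0" --pt "21 0 0 0 0 0" --pt "30 0 0 0 0 0" --pt "38 0 0 0 0 0" --pt "46 0 0 0 0 0"

```text
time: 33.6
tool_pos: [532.9, -229.9, 110.0]
tcp_rot: [3.138, 0.005, 1.547]
contact_force: [-1.1, -5.3, 4.7]
grip_width: 0.5
```

Emit:
step_arm --pt "7 0 0 0 0 0" --pt "13 0 0 0 0 0" --pt "19 0 0 0 0 0" --pt "24 0 0 0 0 0" --pt "28 0 0 0 0 0"

```text
time: 34.02
tool_pos: [533.5, -204.8, 110.1]
tcp_rot: [3.138, 0.009, 1.548]
contact_force: [-2.7, -19.5, 3.4]
grip_width: 0.4
```

```bash
python3 -c "
from h import *
o=bot.get_obs();print(o['time'],o['tool_pos'],o['contact_force'],icab(*o['tool_pos'][:2]))
p=bot.capture('wrist');cv2.imwrite('pics/w12.png',p['color'][:,:,::-1])"
```

```text
34.0167 [ 533.5185507  -204.78865034  110.07098759] [ -2.68985711 -19.50133597   3.40132856] (np.float64(1.4652322600673129), np.float64(-30.4618976587491))
```

View pics/w12.png

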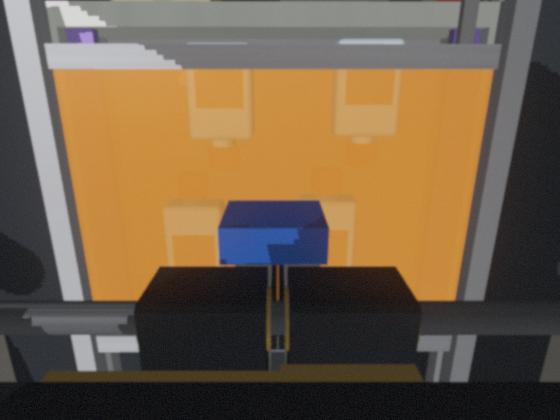

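Emit:
step_arm --pt "3 0 0 0 0 0" --pt "6 0 0 0 0 0" --pt "8 0 0 0 0 0" --pt "10 0 0 0 0 0" --pt "12 0 0 0 0 0"

```text
time: 34.48
tool_pos: [533.9, -193.7, 109.8]
tcp_rot: [3.138, 0.01, 1.548]
contact_force: [-4.9, -28.6, 0.3]
grip_width: 0.1
```

```bash
python3 -c "
from h import *
o=bot.get_obs();print(o['time'],o['tool_pos'],o['contact_force'],icab(*o['tool_pos'][:2]))"
```

```text
34.4833 [ 533.85009458 -193.73041052  109.80387993] [ -4.88460031 -28.61828427   0.34192285] (np.float64(1.5257768751328058), np.float64(-19.39885451396713))
```

Emit:
step_arm --pt "1 0 0 0 0 0" --pt "2 0 0 0 0 0" --pt "3 0 0 0 0 0"

```text
time: 34.73
tool_pos: [533.9, -193.6, 109.9]
tcp_rot: [3.137, 0.014, 1.548]
contact_force: [-5.7, -35.7, -0.5]
grip_width: 0.3
```

```bash
python3 -c "
from h import *
o=bot.get_obs();print(o['time'],o['tool_pos'],o['contact_force'],icab(*o['tool_pos'][:2]))"
```

```text
34.7333 [ 533.85273608 -193.5809273   109.89319935] [ -5.73874077 -35.69831586  -0.52111284] (np.float64(1.5247556100543882), np.float64(-19.24935144415798))
```

Emit:
step_arm --pt "-5 0 0 0 0 0" --pt "-15 0 0 0 0 0" --pt "-25 0 -20 0 0 0" --pt "-25 0 -50 0 0 0" --pt "-25 0 -70 0 0 0"

```text
time: 35.15
tool_pos: [532.7, -211.2, 179.7]
tcp_rot: [3.141, 0.0, 1.546]
contact_force: [1.3, -0.3, 0.1]
grip_width: 0.8
```

Emit:
step_arm --pt "30 -15 0 0 0 0" --pt "60 -30 0 0 0 0" --pt "90 -45 0 0 0 0" --pt "90 -45 0 0 0 0" --pt "90 -45 0 0 0 0"

```text
time: 35.57
tool_pos: [489.2, -118.3, 178.3]
tcp_rot: [-3.142, 0.0, 1.549]
contact_force: [0.5, -0.1, 0.3]
grip_width: 0.5
```

```bash
python3 -c "
from h import *
o=bot.get_obs();print(o['time'],o['tool_pos'],o['contact_force'],icab(*o['tool_pos'][:2]))
p=bot.capture('wrist');cv2.imwrite('pics/w13.png',p['color'][:,:,::-1])
c=w2p(p,[[*cab(82,104),65]])[0];print(c)
q=p['color'][max(0,int(c[1])-70):int(c[1])+70,int(c[0])-100:int(c[0])+100]
cv2.imwrite('pics/w13c.png',cv2.resize(q[:,:,::-1],None,fx=3,fy=3,interpolation=cv2.INTER_CUBIC))"
```

```text
35.5667 [ 489.20237827 -118.33058603  178.27852552] [ 0.51006311 -0.14701091  0.33235652] (np.float64(-44.95565111726986), np.float64(54.88458211054459))
[471.34656832 137.25350259]
```

View pics/w13.png

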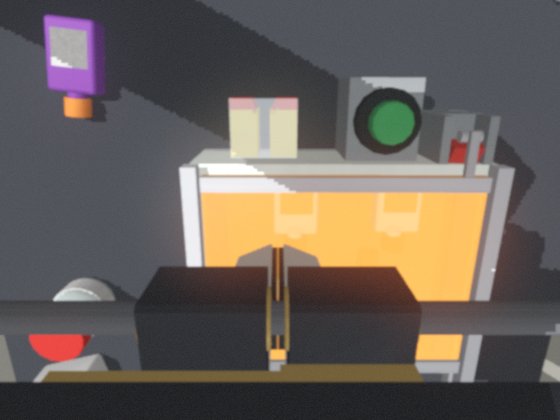

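The roller at (470,133) sits past the red wedge at (467,150), and the gate stopped hard at the shut position. The catch should have clicked, and I'll go to the key.

```bash
python3 -c "
from h import *
go(425,90,280,0.16)"
```

```text
delta [ 207.9  -69.6 -101.9] [1.000e-03 0.000e+00 1.388e+00] dist 242 turn 79.5deg
```

Emit:
step_arm --pt "30 -10 -15 0 0 0.12" --pt "60 -20 -30 0 0 0.24" --pt "90 -30 -44 0 0 0.36" --pt "120 -40 -58 0 0 0.48" --pt "150 -50 -73 0 0 0.6" --fingers 50

```text
time: 36.03
tool_pos: [443.6, 31.3, 251.2]
tcp_rot: [3.141, 0.0, 0.94]
contact_force: [0.5, 0.6, 0.0]
grip_width: 29.2
```

Emit:
step_arm --pt "0 0 0 0 0 0.12" --pt "0 0 0 0 0 0.24" --pt "0 0 0 0 0 0.36" --pt "0 0 0 0 0 0.48" --pt "0 0 0 0 0 0.6"

```text
time: 36.45
tool_pos: [444.4, 30.2, 250.7]
tcp_rot: [3.141, -0.0, 0.341]
contact_force: [0.7, 0.1, 0.4]
grip_width: 49.8
```

```bash
python3 -c "
from h import *
go(425,90,280,0.16)"
```

```text
delta [  1.8 -62.8 -29.3] [ 0.001 -0.     0.181] dist 69 turn 10.4deg
```

Emit:
step_arm --pt "1 -30 -15 0 0 0.1" --pt "2 -63 -29 0 0 0.18" --pt "2 -63 -29 0 0 0.18" --pt "2 -63 -29 0 0 0.18" --pt "2 -63 -29 0 0 0.18"

```text
time: 36.87
tool_pos: [424.5, 90.1, 279.3]
tcp_rot: [3.14, 0.0, 0.169]
contact_force: [1.1, -0.2, -0.3]
grip_width: 50.0
```

```bash
cat >> h.py <<'E'
def fitkey(p,x,y,yaw,z0=0):
    "fit key origin x,y,yaw: red grip mask and steel blade mask"
    hsv=cv2.cvtColor(p["color"],cv2.COLOR_RGB2HSV);sh=hsv.shape[:2]
    roi=np.zeros(sh,np.uint8);u,v=w2p(p,[x,y,z0+30])[0];cv2.circle(roi,(int(u),int(v)),85,1,-1);roi[255:]=0
    A=((cv2.inRange(hsv,(0,140,60),(7,255,255))|cv2.inRange(hsv,(173,140,60),(180,255,255)))>0)&(roi>0)
    T=(cv2.inRange(hsv,(0,0,150),(180,50,255))>0)&(roi>0)
    G=np.array([(i,j,k) for i in(-18,22) for j in(-6,6) for k in(10,60)]);B=np.array([(i,j,k) for i in(23,54) for j in(-2.5,2.5) for k in(12,30)])
    def f(q,full=False):
        R=Ro.from_euler("z",q[2]).as_matrix();o=np.array([q[0],q[1],z0])
        return ((hullmask(p,G@R.T+o,sh)-A)**2*(roi>0)).sum()+((hullmask(p,B@R.T+o,sh)-T)**2*(roi>0)).sum()
    r=minimize(f,[x,y,yaw],method="Nelder-Mead",options=dict(initial_simplex=[[x,y,yaw],[x+6,y,yaw],[x,y+6,yaw],[x,y,yaw+.15]],xatol=.05,fatol=.05))
    return r.x,r.fun/(A.sum()+T.sum()),A.sum(),T.sum()
E
python3 -c "
from h import *
o=bot.get_obs();print(o['time'],o['tool_pos'],o['tcp_rot'])
p=bot.capture('wrist');cv2.imwrite('pics/w14.png',p['color'][:,:,::-1])
for s in ((447,86,-2.98),(450,82,-2.9)): print(fitkey(p,*s))
q=p['color'][60:260,170:400].copy()
cv2.imwrite('pics/w14c.png',cv2.resize(q[:,:,::-1],None,fx=3,fy=3,interpolation=cv2.INTER_CUBIC))"
```

```text
36.8667 [424.46010709  90.08933527 279.33160177] [3.14047738e+00 1.43449622e-04 1.69122269e-01]
(array([443.25608779,  90.82420476,  -3.0291991 ]), np.float64(0.12691082948276147), np.int64(677), np.int64(138))
(array([443.24919694,  90.84650693,  -3.02837035]), np.float64(0.12692481183499504), np.int64(677), np.int64(138))
```

View pics/w14c.png

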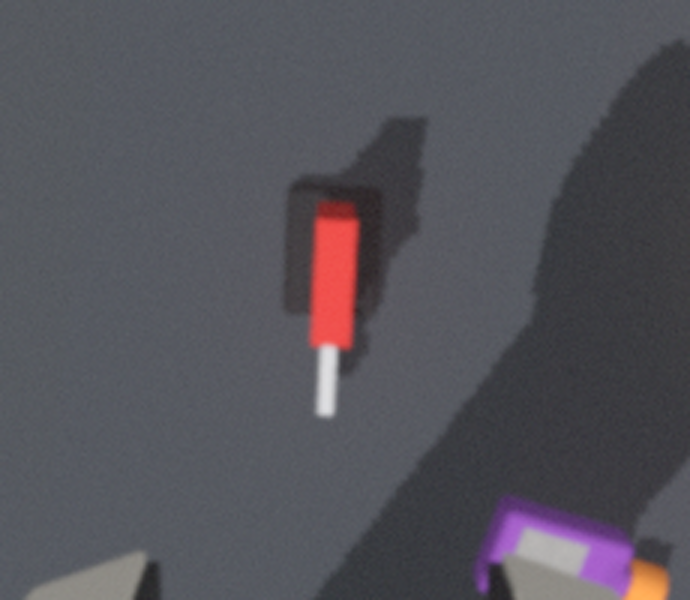

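```bash
python3 -c "
from h import *
go(441.3,90.6,42,.1126)"
```

```text
delta [ 17.1   1.9 237. ] [0.001 0.001 0.055] dist 238 turn 3.2deg
```

Emit:
step_arm --pt "17 2 40 0 0 0.055" --pt "17 2 80 0 0 0.055" --pt "17 2 120 0 0 0.055" --pt "17 2 155 0 0 0.055" --pt "17 2 180 0 0 0.055"

```text
time: 37.33
tool_pos: [439.7, 90.1, 96.1]
tcp_rot: [3.141, 0.005, 0.112]
contact_force: [-0.2, 0.4, -0.3]
grip_width: 50.2
```

Emit:
step_arm --pt "0 0 20 0 0 0" --pt "0 0 38 0 0 0" --pt "0 0 50 0 0 0" --pt "0 0 57 0 0 0" --pt "0 0 57 0 0 0"

```text
time: 37.75
tool_pos: [440.3, 90.4, 40.9]
tcp_rot: [3.141, 0.004, 0.112]
contact_force: [-0.6, -0.7, -0.3]
grip_width: 49.7
```

Emit:
step_arm --pt "0 0 0 0 0 0" --pt "0 0 0 0 0 0" --pt "0 0 0 0 0 0" --pt "0 0 0 0 0 0" --pt "0 0 0 0 0 0" --fingers 4

```text
time: 38.17
tool_pos: [441.3, 91.4, 43.1]
tcp_rot: [3.141, -0.001, 0.113]
contact_force: [0.7, -0.2, 1.0]
grip_width: 21.2
```

Emit:
step_arm --pt "0 0 0 0 0 0" --pt "0 0 0 0 0 0" --pt "0 0 0 0 0 0" --pt "0 0 -10 0 0 0" --pt "0 0 -20 0 0 0"

```text
time: 38.58
tool_pos: [440.4, 91.4, 62.3]
tcp_rot: [3.141, 0.002, 0.113]
contact_force: [-0.2, -0.5, -1.0]
grip_width: 11.7
```

```bash
python3 -c "
from h import *
o=bot.get_obs();print(o['time'],o['tool_pos'],o['grip_width'],o['tcp_rot'])
X,Y=cab(-55,223);go(X,Y,65,CY+np.pi/2)"
```

```text
38.5833 [440.36315514  91.37883837  62.25640492] 11.712417606504784 [3.14109390e+00 2.06085682e-03 1.12677740e-01]
delta [38.  46.  -2.8] [-1.000e-03  2.000e-03 -1.434e+00] dist 60 turn 82.1deg
```

Emit:
step_arm --pt "8 9 0 0 0 -0.12" --pt "16 18 0 0 0 -0.24" --pt "24 28 0 0 0 -0.36" --pt "32 37 0 0 0 -0.48" --pt "38 46 0 0 0 -0.6"

```text
time: 39.0
tool_pos: [484.4, 49.6, 62.4]
tcp_rot: [3.141, 0.001, 0.719]
contact_force: [-0.9, -0.5, -0.9]
grip_width: 11.7
```

Emit:
step_arm --pt "0 0 0 0 0 -0.12" --pt "0 0 0 0 0 -0.24" --pt "0 0 0 0 0 -0.36" --pt "0 0 0 0 0 -0.48" --pt "0 0 0 0 0 -0.6"

```text
time: 39.42
tool_pos: [483.6, 50.0, 62.2]
tcp_rot: [-3.141, 0.001, 1.319]
contact_force: [-0.3, 0.8, -0.7]
grip_width: 11.9
```

Emit:
step_arm --pt "0 0 0 0 0 -0.12" --pt "0 0 0 0 0 -0.234" --pt "0 0 0 0 0 -0.234" --pt "0 0 0 0 0 -0.234" --pt "0 0 0 0 0 -0.234"

```text
time: 39.83
tool_pos: [483.8, 50.0, 62.4]
tcp_rot: [-3.141, 0.001, 1.543]
contact_force: [0.2, 0.1, -0.5]
grip_width: 11.5
```

```bash
python3 -c "
from h import *
o=bot.get_obs();print(o['time'],o['tool_pos'],o['grip_width'],o['tcp_rot'])
X,Y=cab(-55,223);go(X,Y,45,CY+np.pi/2)
p=bot.capture('wrist');cv2.imwrite('pics/w15.png',p['color'][:,:,::-1])
p=bot.capture('top');cv2.imwrite('pics/t15.png',p['color'][:,:,::-1])
p=bot.capture('scene');cv2.imwrite('pics/s15.png',p['color'][:,:,::-1])
"
```

```text
39.8333 [483.81272704  49.97718233  62.4139585 ] 11.495700025365545 [-3.14122375e+00  6.61081281e-04  1.54333472e+00]
delta [ 0.  -0.5 17.4] [-0.     0.001 -0.003] dist 17 turn 0.2deg
```

Emit:
step_arm --pt "0 0 8 0 0 -0.003" --pt "0 0 15 0 0 -0.003" --pt "0 0 18.5 0 0 -0.003" --pt "0 0 18.5 0 0 -0.003"

```text
time: 40.32
tool_pos: [483.4, 49.9, 43.1]
tcp_rot: [-3.14, 0.001, 1.549]
contact_force: [0.3, -0.4, 0.2]
grip_width: 11.7
```

Emit:
step_arm --pt "-8 0 0 0 0 0" --pt "-16 0 0 0 0 0" --pt "-24 0 0 0 0 0" --pt "-32 0 0 0 0 0" --pt "-38 0 0 0 0 0"

```text
time: 40.73
tool_pos: [483.2, 10.6, 44.1]
tcp_rot: [3.141, 0.001, 1.549]
contact_force: [0.1, 0.3, -1.6]
grip_width: 11.3
```

```bash
python3 -c "
from h import *
o=bot.get_obs();print(o['time'],o['tool_pos'],o['grip_width'],o['tcp_rot'],o['contact_force'],icab(*o['tool_pos'][:2]))
X,Y=cab(-55,148);go(X,Y,43.5,CY+np.pi/2)
p=bot.capture('scene');cv2.imwrite('pics/s16.png',p['color'][:,:,::-1])
q=p['color'][180:290,190:340]
p=bot.capture('top');r=p['color'][180:290,240:390]
cv2.imwrite('pics/c16.png',cv2.resize(np.hstack([q,r])[:,:,::-1],None,fx=2.6,fy=2.6,interpolation=cv2.INTER_CUBIC))
"
```

```text
40.7333 [483.15708025  10.60512087  44.12353519] 11.335676430050334 [3.14148624e+00 8.44150036e-04 1.54874850e+00] [ 0.11817038  0.29531737 -1.59904065] (np.float64(-54.15774367874335), np.float64(183.63349913578517))
delta [-35.6  -0.9   0.7] [0.    0.001 0.002] dist 36 turn 0.1deg
```

View pics/c16.png

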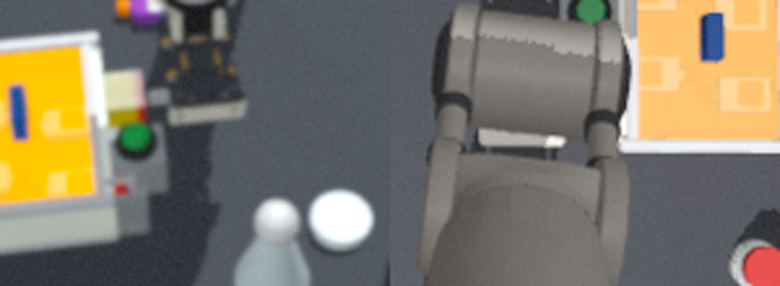

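Emit:
step_arm --pt "-4 -0.9 0 0 0 0.002" --pt "-8 -0.9 0 0 0 0.002" --pt "-12 -0.9 0 0 0 0.002" --pt "-16 -0.9 0 0 0 0.002" --pt "-20 -0.9 0 0 0 0.002"

```text
time: 41.25
tool_pos: [481.8, -8.4, 44.1]
tcp_rot: [-3.142, 0.001, 1.548]
contact_force: [-0.1, -0.3, -0.8]
grip_width: 12.0
```

```bash
python3 -c "
from h import *
o=bot.get_obs();print(o['time'],o['tool_pos'],o['grip_width'],o['contact_force'],o['moment'],icab(*o['tool_pos'][:2]))
X,Y=cab(-55,148);go(X,Y,43.5,CY+np.pi/2)
"
```

```text
41.25 [481.80916202  -8.36151906  44.0974766 ] 12.019031993822315 [-0.05829781 -0.31373084 -0.79425179] [-0.04114942 -0.05390125  0.01216687] (np.float64(-55.04062119599435), np.float64(164.63953059447743))
delta [-16.6   0.    0.6] [-0.     0.001  0.002] dist 17 turn 0.1deg
```

Emit:
step_arm --pt "-4 0 0 0 0 0" --pt "-7 0 0 0 0 0" --pt "-10 0 0 0 0 0" --pt "-12 0 0 0 0 0" --pt "-14 0 0 0 0 0"

```text
time: 41.67
tool_pos: [481.5, -22.3, 44.1]
tcp_rot: [-3.142, 0.001, 1.548]
contact_force: [0.0, -0.2, -2.4]
grip_width: 11.8
```

Emit:
step_arm --pt "-1 0 0 0 0 0" --pt "-2 0 0 0 0 0" --pt "-3 0 0 0 0 0"

```text
time: 41.92
tool_pos: [481.4, -25.1, 44.1]
tcp_rot: [-3.142, 0.001, 1.548]
contact_force: [1.2, -0.4, -2.1]
grip_width: 11.9
```

```bash
python3 -c "
from h import *
o=bot.get_obs();print(o['time'],o['tool_pos'],o['grip_width'],o['contact_force'],o['moment'],icab(*o['tool_pos'][:2]))
"
```

```text
41.9167 [481.42937161 -25.07485553  44.11016814] 11.854171143649411 [ 1.23727497 -0.3863161  -2.10097631] [-0.02106234 -0.09120158 -0.00152756] (np.float64(-55.010861843640264), np.float64(147.92190602215572))
```

No contact force yet, so I'll go on in 1 mm rows.

Emit:
step_arm --pt "-0.7 0 0 0 0 0" --pt "-1.4 0 0 0 0 0" --pt "-2 0 0 0 0 0"

```text
time: 42.17
tool_pos: [481.4, -26.2, 44.2]
tcp_rot: [3.142, -0.001, 1.547]
contact_force: [1.3, 9.4, 1.0]
grip_width: 11.4
```

Emit:
step_arm --pt "-0.7 0 0 0 0 0" --pt "-1.4 0 0 0 0 0" --pt "-2 0 0 0 0 0"

```text
time: 42.42
tool_pos: [481.3, -26.5, 44.2]
tcp_rot: [3.142, -0.003, 1.546]
contact_force: [2.0, 16.8, 3.6]
grip_width: 11.9
```

Emit:
step_arm --pt "0 0 0.6 0 0 0" --pt "0 0 1.2 0 0 0" --pt "0 0 1.2 0 0 0"

```text
time: 42.67
tool_pos: [481.4, -26.5, 43.6]
tcp_rot: [3.141, -0.003, 1.547]
contact_force: [0.0, 16.2, 8.1]
grip_width: 11.8
```

Emit:
step_arm --pt "2 0 0 0 0 0" --pt "2 0 0 0 0 0" --pt "2 0 0 0 0 0" --fingers 26

```text
time: 42.92
tool_pos: [481.5, -27.2, 43.0]
tcp_rot: [3.141, 0.001, 1.548]
contact_force: [-0.4, -0.2, -0.1]
grip_width: 24.7
```

Emit:
step_arm --pt "0 0 0 0 0 0" --pt "0 0 0 0 0 0" --pt "0 0 0 0 0 0" --pt "0 0 0 0 0 0" --pt "0 0 0 0 0 0" --fingers 4

```text
time: 43.33
tool_pos: [481.4, -27.2, 42.8]
tcp_rot: [-3.141, 0.001, 1.547]
contact_force: [0.2, -0.8, -1.1]
grip_width: 11.6
```

Emit:
step_arm --pt "0 0 0 0 0 0" --pt "-0.7 0 0 0 0 0" --pt "-1.4 0 0 0 0 0" --pt "-2 0 0 0 0 0"

```text
time: 43.67
tool_pos: [481.3, -27.8, 42.9]
tcp_rot: [-3.141, -0.001, 1.547]
contact_force: [1.7, 11.7, 1.2]
grip_width: 12.1
```

Emit:
step_arm --pt "1.5 0 0 0 0 0" --pt "1.5 0 0 0 0 0" --pt "1.5 0 0 0 0 0" --pt "1.5 0 -15 0 0 0" --pt "1.5 0 -40 0 0 0" --fingers 30

```text
time: 44.08
tool_pos: [479.7, -27.5, 81.4]
tcp_rot: [-3.136, -0.0, 1.548]
contact_force: [0.6, 0.3, 0.5]
grip_width: 29.9
```

Emit:
step_arm --pt "0 0 -40 0 0 0" --pt "0 0 -80 0 0 0" --pt "-30 15 -100 0 0 0" --pt "-60 30 -100 0 0 0" --pt "-85 40 -100 0 0 0" --fingers 0

```text
time: 44.5
tool_pos: [521.1, -115.4, 185.3]
tcp_rot: [3.137, 0.003, 1.548]
contact_force: [-0.4, 0.5, 0.1]
grip_width: 2.4
```

Emit:
step_arm --pt "0 0 0 0 0 0" --pt "0 0 0 0 0 0" --pt "0 0 0 0 0 0"

```text
time: 44.75
tool_pos: [518.7, -113.1, 182.5]
tcp_rot: [-3.14, 0.0, 1.547]
contact_force: [-0.2, 0.5, 0.3]
grip_width: 0.4
```

```bash
python3 -c "
from h import *
o=bot.get_obs();print(o['time'],o['tool_pos'],o['grip_width'],o['contact_force'],icab(*o['tool_pos'][:2]))
p=bot.capture('wrist');cv2.imwrite('pics/w17.png',p['color'][:,:,::-1])
X,Y=cab(-55,150);r=fitkey(p,X,Y,CY-np.pi/2);print(r,icab(*r[0][:2]),r[0][2]-CY+np.pi/2)
for b in blobs(p,'green',300): print(b[0],icab(*p2w(p,*b[0],72)[0][:2]))
print(w2p(p,[[*cab(82,104),67],[*cab(82,85),67]]))
a=p['color'][20:290,100:500]
cv2.imwrite('pics/w17c.png',cv2.resize(a[:,:,::-1],None,fx=2,fy=2,interpolation=cv2.INTER_CUBIC))
X,Y=cab(28,113);go(X,Y,120,CY+np.pi/2)
"
```

```text
44.75 [ 518.72193049 -113.07150163  182.50288171] 0.43936535832154167 [-0.1584845   0.53985797  0.34034598] (np.float64(-15.573792680334666), np.float64(60.86524488513841))
(array([481.28582818, -22.68115583,  -1.60170722]), np.float64(0.5733656264194651), np.int64(1741), np.int64(3186)) (np.float64(-55.2130019767373), np.float64(150.31137089389753)) -0.006410890698764993
[344.12023038 130.07487401] (np.float64(27.38405083701018), np.float64(114.63622339444699))
[[424.2942752  145.43567189]
 [421.01485192 173.37758811]]
delta [51.6 43.8 62.5] [-0.001  0.     0.002] dist 92 turn 0.1deg
```

View pics/w17c.png

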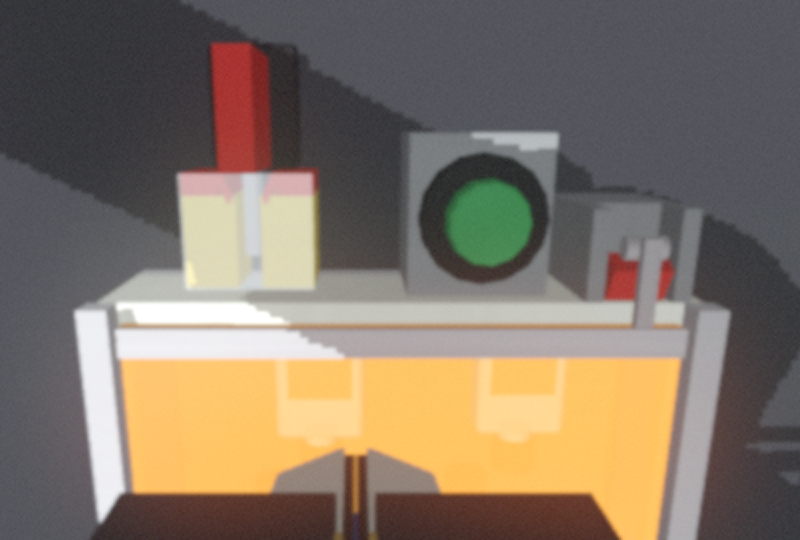

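The key blade is in the slot with its base against the switch, and the fit gives an origin of (-55.2, 150.3) against the expected (-55, 150). The roller is past the raised red wedge. Next is the button.

Emit:
step_arm --pt "25 20 20 0 0 0" --pt "51 43 40 0 0 0" --pt "51 43.5 62 0 0 0" --pt "51 43.5 62 0 0 0" --pt "51 43.5 62 0 0 0"

```text
time: 45.22
tool_pos: [562.8, -62.2, 120.0]
tcp_rot: [-3.138, 0.0, 1.55]
contact_force: [-0.6, 0.6, 0.6]
grip_width: 0.5
```

```bash
python3 -c "
from h import *
o=bot.get_obs();print(o['time'],o['tool_pos'],icab(*o['tool_pos'][:2]))
X,Y=cab(28,113);go(X,Y,97,CY+np.pi/2)
"
```

```text
45.2167 [562.83067484 -62.24538309 120.0496231 ] (np.float64(27.276598858050555), np.float64(112.75666613420485))
delta [ 0.2  0.8 23. ] [-0.004  0.     0.003] dist 23 turn 0.3deg
```

Emit:
step_arm --pt "0 0.5 10 0 0 0" --pt "0 0.5 17 0 0 0" --pt "0 0.5 21 0 0 0" --pt "0 0.5 24 0 0 0" --pt "0 0.5 26 0 0 0"

```text
time: 45.63
tool_pos: [564.3, -63.9, 95.0]
tcp_rot: [-3.141, 0.001, 1.547]
contact_force: [-2.1, -0.0, 2.6]
grip_width: 0.4
```

Emit:
step_arm --pt "0 0 1 0 0 0" --pt "0 0 2 0 0 0" --pt "0 0 3 0 0 0" --pt "0 0 3 0 0 0"

```text
time: 45.97
tool_pos: [564.5, -63.7, 92.1]
tcp_rot: [3.142, 0.001, 1.548]
contact_force: [-3.0, -2.1, 4.0]
grip_width: 0.8
```

Emit:
step_arm --pt "0 0 0.7 0 0 0" --pt "0 0 1.4 0 0 0" --pt "0 0 2 0 0 0"

```text
time: 46.22
tool_pos: [564.7, -63.7, 91.0]
tcp_rot: [3.141, 0.001, 1.548]
contact_force: [-7.2, -1.7, 15.8]
grip_width: 0.4
```

Force has risen to 15.8 N at z = 91, so the button is bottomed. I'll press a touch more, release, and retreat.

Emit:
step_arm --pt "0 0 0.5 0 0 0" --pt "0 0 0.5 0 0 0"

```text
time: 46.38
tool_pos: [564.7, -63.7, 91.1]
tcp_rot: [3.141, 0.001, 1.548]
contact_force: [-7.0, -1.2, 14.7]
grip_width: 0.5
```

Emit:
step_arm --pt "0 0 -5 0 0 0" --pt "0 0 -15 0 0 0" --pt "0 0 -45 0 0 0" --pt "0 0 -80 0 0 0" --pt "0 0 -120 0 0 0"

```text
time: 46.8
tool_pos: [563.9, -62.8, 209.6]
tcp_rot: [-3.139, -0.001, 1.548]
contact_force: [0.9, -1.2, 0.2]
grip_width: 0.4
```

Emit:
step_arm --pt "-40 0 -30 0 0 0" --pt "-80 0 -60 0 0 0" --pt "-100 0 -80 0 0 0" --pt "-100 0 -80 0 0 0" --pt "-100 0 -80 0 0 0"

```text
time: 47.22
tool_pos: [562.9, -164.9, 291.3]
tcp_rot: [3.137, 0.002, 1.545]
contact_force: [-0.6, 1.3, -0.5]
grip_width: 0.4
```

```bash
python3 -c "
from h import *
o=bot.get_obs();print(o['time'],o['tool_pos'],o['contact_force'])
p=bot.capture('wrist')
X,Y=cab(-55,150);r=fitkey(p,X,Y,CY-np.pi/2);print('key',icab(*r[0][:2]),r[1])
for b in blobs(p,'green',200): print('green',b[0],icab(*p2w(p,*b[0],72)[0][:2]))
for b in blobs(p,'orange',300): print('amber edges',b[1])
s=bot.capture('scene'); t=bot.capture('top')
for b in blobs(t,'green',12,60): print('treated cap',icab(*p2w(t,*b[0],20)[0][:2]),p2w(t,*b[0],20)[0].round())
print('catch/gate',[(d['p'],d['rect']) for d in bot.boxes_of('catch',p)][:2])
for b in blobs(p,'red',30): print('red',b[0].round(),b[1],np.round(icab(*p2w(p,*b[0],60)[0][:2])))
"
```

```text
47.2167 [ 562.91846206 -164.89388983  291.28352026] [-0.62219653  1.31603062 -0.53038034]
key (np.float64(-55.09659833216514), np.float64(152.07765342629835)) 0.7024974298758564
green [274.12087912  54.06593407] (np.float64(28.37945149731909), np.float64(116.69976298027868))
amber edges [ 40  47  23  17 326]
amber edges [  139   111   209   137 25455]
treated cap (np.float64(51.54222237644934), np.float64(519.7088499644874)) [597. 344.  20.]
catch/gate [(0.72, [330.3, 79.6, 22.4, 18.6])]
red [184.  16.] [172   0  25  42 710] [-51. 149.]
red [325.  83.] [322  76   6  13  52] [76. 93.]
red [ 38. 231.] [  17  212   42   39 1224] [-219.  -55.]
```

```bash
python3 -c "
from plant import bot
print(bot.close_job())"
```

```text
the job is handed in; nothing more can be done
None
```

I carried out all the steps in the order asked and handed the job in at about 47 s of robot time.

**What I did**
- **Flasks:** I moved the green-capped flask to the blue tray. The four orange-capped flasks went onto the chamber floor in one layer with their caps inward. I left the pink and purple look-alikes alone.
- **Gate:** I pushed it until it met a hard stop, at about 36 N.
- **Key:** I slid it in until its base met the switch at about 17 N. I then set it down on the bench, re-gripped it and pushed again, meeting about 12 N.
- **Start button:** I pressed it about 6 mm down until it bottomed at about 15 N, let it go and retreated.

**What the last checks showed**
- **Flasks:** The wrist view showed all four flat in one layer before the gate closed. After the button press, the top camera found the treated flask's green cap over the tray.
- **Gate and catch:** The roller image matched its predicted shut position to within about 2 pixels, with the red wedge visible behind it. I had no direct reading of the catch.
- **Key:** Just after insertion the camera fit put it at (-55.2, 150.3) mm in the cabinet's frame, against (-55, 150) expected. The last fit, from farther away, gave (-55.1, 152.1), about 2 mm further out in y. That fit is poor (residual 0.70) because other red and white parts confuse it. I did not touch the key between the two fits, so I trust the near view and the contact force.
- **Button:** I judged it fully pressed from the tool height and force, and did not check separately that it came back up.

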